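Take the cured tile out of the curing box and close it up again

TASK

The red marbled tile in the curing box is ready: first set the two pigment pots that stand on the box's clear cover over onto the blue-grey side mat, then turn the two brass buttons aside, lift the cover out and lay it flat on the mat too. Lay the red tile, which is brittle and must not be dropped, flat on the slatted drying rack and leave the green tile in the box. Then close up: put the cover back down in its frame, turn both buttons square over its edge again, and stand each pot back on the cover where it stood before.

Things in the scene. Friction and masses are not known exactly. Their poses are not given: they have to be found in the camera images.
- box: curing box, fixed plywood tray 184 (x) x 252 (y) x 51 mm high; origin: centre of its underside. Well 104 x 184 mm inside, its floor 16 mm above the bench. A ledge at 44 mm carries the cover, with 5 mm play each side; the rim's inner faces are bevelled and guide it in from 8 mm off. Turn buttons pivot on the front and back rims at box (-80, 0) and (+80, 0) mm
- button_front (a joint): angle (rad) of the front (-x) brass turn button: bar 14 mm wide, 53 to 63 mm above the bench, tail 32 mm and other end 14 mm from its screw. 0: tail square inwards over the cover's edge, holding it; grows counter-clockwise from above, stops at +1.6 and -1.6. Near +1.57 or -1.57 it lies along the rim and frees the cover. Light friction (0.05 N m), stays where left
- button_back (a joint): angle (rad) of the like turn button on the back (+x) rim. 0: tail points square inwards (-x of the box) over the cover's edge; grows counter-clockwise seen from above; stops at +1.6 and -1.6; near +1.57 or -1.57 it lies along the rim and frees the cover
- cover_grip (a point): cover: clear acrylic sheet 122 (x) x 202 (y) x 6 mm, 180 g, loose, with a dark wooden bar handle on its middle, 14 mm wide (x), 64 mm long (y), 22 mm high. The point is the centre of the handle, 17 mm above the sheet's underside and 11 mm above its top; x, y along the sheet's sides, z up. At the start the sheet lies on the box's ledge
- red_tile_mid (a point): the red tile, to be fetched: oxide-red slab with cream veins, 76 (x) x 40 (y) x 16 mm, 100 g, lying on the floor of the box's well beside the green one, seen through the cover. The point is its centre; x along its length, z up. 30 mm or so is free beside its long sides
- green_tile_mid (a point): the green tile, to be left where it is: same size, green with pale veins; lies on the floor of the box's well. The point is its centre
- red_pot_mid (a point): pigment pot with red lid and red band: closed white round pot, diameter 40 mm, height 56 mm, 110 g, standing on one end of the cover. The point is its centre, half-way up
- yellow_pot_mid (a point): pigment pot with yellow lid and yellow band, otherwise the same, standing on the other end of the cover. The point is its centre, half-way up
- mat: side mat, fixed: empty blue-grey rubber mat 300 (x) x 240 (y) x 4 mm, to one side of the box (left or right). Origin: centre of its underside
- rack: drying rack, fixed: wooden slats 160 (x) x 220 (y) mm, top of the slats 30 mm above the bench, on the other side of the box. Origin: centre of its underside, on the bench. A cream tile (fixed, 76 x 40 x 16 mm, long side along x) already dries on it at y = +78 mm; the rest of it (y from -110 to +40 mm) is free
Things that resemble listed ones, but are neither listed nor needed, are in the scene too. Of the things that look like the part that bears cover_grip, the largest one is meant. Leave any orange or purple look-alike of the part that bears red_pot_mid alone.

How it is judged:
On the way, in this order (a step that is already met when the one before it is completed fails the run):
1. both pots stand upright on the side mat while the cover is still in its frame (x of red_pot_mid in the frame of mat between -0.155 and 0.155 m and y of red_pot_mid in the frame of mat between -0.125 and 0.125 m and z of red_pot_mid in the frame of mat between 0.026 and 0.038 m and angle between each of red_pot_mid, yellow_pot_mid's own z axis and vertical below 0.1 rad and x of yellow_pot_mid in the frame of mat between -0.155 and 0.155 m and y of yellow_pot_mid in the frame of mat between -0.125 and 0.125 m and z of yellow_pot_mid in the frame of mat between 0.026 and 0.038 m and x of cover_grip in the frame of box between -0.01 and 0.01 m and y of cover_grip in the frame of box between -0.01 and 0.01 m and z of cover_grip in the frame of box between 0.057 and 0.065 m and angle between cover_grip's own z axis and vertical below 0.04 rad), for 0.2 s.
2. the cover lies flat on the side mat (x of cover_grip in the frame of mat between -0.155 and 0.155 m and y of cover_grip in the frame of mat between -0.125 and 0.125 m and z of cover_grip in the frame of mat between 0.017 and 0.026 m and angle between cover_grip's own z axis and vertical below 0.06 rad), for 0.2 s.
3. the red tile lies flat on the drying rack (x of red_tile_mid in the frame of rack between -0.085 and 0.085 m and y of red_tile_mid in the frame of rack between -0.115 and 0.115 m and z of red_tile_mid in the frame of rack between 0.034 and 0.043 m and angle between red_tile_mid's own z axis and vertical below 0.06 rad), for 0.2 s.
At the end, for the whole second after the job is handed in: Red tile flat on the rack's slats; cover seated on the box ledge (10 mm); both buttons square over its edge (0.4 rad); each pot upright on the cover within 18 mm of where it stood; green tile within 15 mm of its start; all at rest (all of step 3 and x of cover_grip in the frame of box between -0.01 and 0.01 m and y of cover_grip in the frame of box between -0.01 and 0.01 m and z of cover_grip in the frame of box between 0.057 and 0.065 m and angle between cover_grip's own z axis and vertical below 0.04 rad and linear speed of each of red_tile, green_tile, cover, red_pot, yellow_pot below 0.02 m/s and value of joint button_front between -0.4 and 0.4 rad and value of joint button_back between -0.4 and 0.4 rad and distance of each of red_pot_mid, yellow_pot_mid from where it was at the start of the episode below 0.018 m and angle between each of red_pot_mid, yellow_pot_mid's own z axis and vertical below 0.1 rad and distance of green_tile_mid from where it was at the start of the episode below 0.015 m); the robot touches nothing.
It fails at once if the red tile is let drop: it falls freely, out of the fingers, faster than 0.6 m/s (some 18 mm) (linear speed of red_tile above 0.6 m/s and contact force between the fingers and red_tile below 0.05 N).
It fails at once if a pigment pot is knocked over (angle between any of red_pot_mid, yellow_pot_mid's own z axis and vertical above 0.8 rad).
It fails at once if the green tile is taken or pushed away (40 mm) (distance of green_tile_mid from where it was at the start of the episode above 0.04 m).
It also fails if it takes over 144 s, if anything falls off the work surface, if the arm or the gripper's body presses on something with over 40 N, if the wrist force passes 120 N, or if a joint passes its speed limit or range.

ROBOT

A 6-joint arm with a two-finger parallel gripper is mounted at the origin on the work surface. World frame = base frame: x ahead of the robot, y to its left, z up, the work surface at z = 0. Lengths are in m, angles in rad, forces in N, time in s.
With the tool pointing down it reaches from about 0.25 to 0.725 m from the base axis. Payload 4 kg.
Tool frame: the origin (TCP) lies at the very end of the fingers, on their centre line; the grasp point (between the pads) lies 19 mm behind it; z points along the fingers, y is the line along which they close (so a half turn about z gives the same grasp; the last joint's range is limited). The gripper opens to 85 mm and grips with 20 to 120 N. Pads are 22 mm wide; open, the fingers measure 114 mm over their backs; the gripper's body (76 mm by 85 mm) begins 54 mm behind the grasp point. The pads swing forward as they close: fully open they stand 13 mm farther back than shut.
Start: joints at [1.349, 0.241, 0.005, 1.335, 0, 1.571], TCP at [0.11, 0.488, 0.231] pointing down, gripper open.
Joint ranges: [-2.72, 2.72], [-1.05, 1.87], [-1.09, 1.28], [-1.99, 2.15], [-1.42, 1.44], [-3.14, 3.14]. Speed limits (rad/s): [2.79, 2.79, 3.14, 3.14, 3.14, 3.14].

INTERFACE

Orientations are given as a unit quaternion [x, y, z, w].
In Python, from workcell import bot, vision, workorder, boxes_of gives the robot as it stands.
- The arm moves only by the tool send_rows, never from a script. Its argument "motion" is text: rows parted by semicolons, each of 5 numbers parted by spaces: the closure, from -1 (fully open) to 1 (shut), so that 0 is half open, then the shift along the tool's x, y, z in cm, then the turn about the tool's z in rad. In form: claw x y z twist; .... A call has 1 to 5 rows; each row is the pose to reach, as a shift and turn from the pose commanded when the call began, along the tool's axes at that moment; what a row does not reach only later rows make up. A row lasts 1/10 s, in which the tool goes at most 50 mm and 8.59 degrees, less where a joint would pass 70% of its speed; a pose out of reach is approached as far as the arm can. A call with a gripper value outside its range is refused whole. The fingers move at their own pace and stop on an object; the grip force is fixed at half the most. Time passes only in rows, so rows that repeat a pose let the fingers close. It gives the time, the measured TCP pose, the force, the opening and the grip force at its end, in the units of the state.
- bot.get_obs(): the state, without advancing time (a new reading comes with each control period).
- vision.camera(name): name is "scene" or "top" or "wrist"; returns the picture (420x560x3 uint8, red, green, blue); there is no depth.
- vision.camera_model(name): a dict with "fov_y" (degrees; the focal length in pixels is half the picture's height over the tangent of half this angle, whatever the lens; pixels are square), "cx", "cy" (the principal point, pixels), "k1" (the pictures are not rectified: a ray, as slopes to the right and down, at radius r is drawn at 1 + k1 r^2 times it, then the intrinsics apply), "world_from_camera" (4x4, takes a point from camera to world coordinates); the wrist camera has in their place "hand_eye" (4x4, takes a point from camera to tool coordinates, whose origin is the TCP and whose axes are the flange's). Camera axes: x right, y down, z forward; pixel columns grow to the right and rows downward; lengths in m; the calibration is good to about 2 mm. A picture is of the moment at which its call begins: read the wrist's pose just before it. camera_model takes no time and is no camera call.
- workorder.job_done(): hands the job in; it is judged then, once.
Trained networks look in the newest picture that a camera, given by its name, has taken for a name from the list of things; names that differ only in an ending like _2 or _b are one class to them, and where a whole thing is asked for, a point or a joint stands for the part that bears it (a point fixed in the world has none). Each returns a list of dicts, best first, with "conf" (0 to 1); they miss things now and then, are a little off and sometimes report something else, mostly with a low value. They report only what shows in the picture. A call takes as long as a camera call. They do not tell look-alikes from the thing itself.
- boxes_of(camera, target): "rect" ([centre column, centre row, width, height] in pixels, round what is visible of it).
The state is a dict: "clock": time; "joint_pos": joint angles; "joint_vel": joint speeds; "tau": joint torques, N m; "eef_pos": TCP position; "tool_rot": TCP orientation; "ft_force": force on the tool from outside, world axes, zero at the start; "ft_torque": the same for the moment, N m; "grip_width": finger opening in m; "grasp_force": force on a finger pad.
Only numpy, scipy, OpenCV 4.12 (cv2) and the standard library are available. Lean on these libraries where they do the work, as an engineer would, in place of code of your own. Each camera call takes 0.05 s, during which the arm holds its last target. There are 200 camera calls.

## Working session

There is one attempt and no reset: what is moved stays moved. The work goes in short steps, Python scripts to look and compute and a tool call to move; the robot and the scene stay as the last step left them, time stands still between calls to the robot, and variables do not carry over. Pictures are saved under pics/ and viewed, at most 14 in all, crops included, and the job is handed in when it is done.

Besides the shell and the picture viewer there is one more tool, called after "Call:" in YAML: its name, and indented under it one key for each argument. send_rows: Moves the arm, as the interface text tells. Its arguments: {"type":"object","properties":{"motion":{"type":"string"}},"required":["motion"]}

```bash
ls; mkdir -p pics
cat > h.py <<'E'
import numpy as np, cv2
from workcell import bot, vision, workorder, boxes_of
from scipy.spatial.transform import Rotation as R
def shot(c,n=None):
    o=bot.get_obs(); im=vision.camera(c)
    if n: cv2.imwrite(f'pics/{n}.png',cv2.cvtColor(im,cv2.COLOR_RGB2BGR))
    return im,o
def cam(c,o=None):
    m=vision.camera_model(c); f=210/np.tan(np.radians(m['fov_y'])/2)
    if c=='wrist':
        T=np.eye(4);T[:3,:3]=R.from_quat(o['tool_rot']).as_matrix();T[:3,3]=o['eef_pos'];T=T@np.array(m['hand_eye'])
    else: T=np.array(m['world_from_camera'])
    return m,f,T
def p2w(c,u,v,z,o=None):
    m,f,T=cam(c,o); d=np.array([(u-m['cx'])/f,(v-m['cy'])/f]); s=d.copy()
    for _ in range(20): s=d/(1+m['k1']*(s@s))
    r=T[:3,:3]@np.array([s[0],s[1],1]); t=(z-T[2,3])/r[2]
    return T[:3,3]+t*r
def w2p(c,p,o=None):
    m,f,T=cam(c,o); q=T[:3,:3].T@(np.array(p)-T[:3,3]); s=q[:2]/q[2]; s=s*(1+m['k1']*(s@s))
    return s[0]*f+m['cx'],s[1]*f+m['cy']
E
python3 - <<'E'
from h import *
np.set_printoptions(precision=4,suppress=True)
for c in ('scene','top'):
    im,o=shot(c,c+'0')
    m=vision.camera_model(c); print(c,m['fov_y'],m['k1'],np.array(m['world_from_camera']).round(3).tolist())
    for t in ['box','cover_grip','red_tile_mid','green_tile_mid','red_pot_mid','yellow_pot_mid','mat','rack','button_front','button_back']:
        print(c,t,[(np.round(d['rect']).tolist(),round(d['conf'],2)) for d in boxes_of(c,t)][:4])
print(np.array(vision.camera_model('wrist')['hand_eye']).round(3).tolist(),vision.camera_model('wrist')['fov_y']);print(bot.get_obs())
E
```

```text
pics
scene 49.646756826528915 0.024919701586004647 [[0.064, 0.792, -0.607, 1.07], [0.998, -0.043, 0.049, -0.043], [0.013, -0.608, -0.793, 0.874], [0.0, 0.0, 0.0, 1.0]]
scene box [([270.0, 258.0, 127.0, 87.0], 0.59), ([113.0, 258.0, 117.0, 65.0], 0.27)]
scene cover_grip [([383.0, 146.0, 59.0, 31.0], 0.93), ([128.0, 169.0, 43.0, 43.0], 0.87), ([269.0, 248.0, 100.0, 54.0], 0.57), ([112.0, 258.0, 119.0, 68.0], 0.34)]
scene red_tile_mid [([113.0, 259.0, 121.0, 64.0], 0.5)]
scene green_tile_mid []
scene red_pot_mid [([188.0, 210.0, 20.0, 29.0], 0.86), ([233.0, 246.0, 23.0, 30.0], 0.68), ([220.0, 320.0, 22.0, 27.0], 0.64)]
scene yellow_pot_mid [([306.0, 241.0, 20.0, 27.0], 0.86), ([268.0, 219.0, 6.0, 21.0], 0.73), ([115.0, 258.0, 118.0, 67.0], 0.68)]
scene mat [([430.0, 249.0, 130.0, 114.0], 0.67)]
scene rack [([115.0, 256.0, 119.0, 69.0], 0.67)]
scene button_front []
scene button_back [([271.0, 276.0, 8.0, 22.0], 0.67)]
top 57.18003469318222 -0.04574616118803954 [[-0.015, -0.981, 0.192, 0.249], [-1.0, 0.016, 0.003, 0.003], [-0.006, -0.191, -0.981, 1.176], [0.0, 0.0, 0.0, 1.0]]
top box [([2
[... 600 characters left out ...]
0, 207.0, 4.0, 15.0], 0.6)]
top button_back [([289.0, 164.0, 9.0, 12.0], 0.65)]
[[-0.0, -0.95, -0.312, 0.08], [1.0, -0.001, 0.001, 0.001], [-0.001, -0.312, 0.95, -0.142], [0.0, 0.0, 0.0, 1.0]] 66.82534005342308
{'clock': 1.1, 'joint_pos': array([1.349 , 0.2406, 0.005 , 1.3352, 0.    , 1.5708]), 'joint_vel': array([-0.0004,  0.0006, -0.0006,  0.0015,  0.0001, -0.0024]), 'tau': array([ -0.0017, -37.2219,  25.2698,   0.0014,  -0.0001,   0.    ]), 'eef_pos': array([0.11  , 0.4878, 0.2313]), 'tool_rot': array([ 0.1107,  0.9939,  0.    , -0.    ]), 'ft_force': array([-0.5044, -0.448 ,  0.2202]), 'ft_torque': array([-0.0282, -0.0332, -0.0126]), 'grasp_force': 0.0, 'grip_width': 0.08559254188755232}
```

Run:
```python
import cv2
a=cv2.imread('pics/scene0.png')[110:360,40:520]; b=cv2.imread('pics/top0.png')[110:340,110:470]
cv2.imwrite('pics/s1.png',cv2.resize(a,None,fx=1.6,fy=1.6,interpolation=3)); cv2.imwrite('pics/t1.png',cv2.resize(b,None,fx=2.2,fy=2.2,interpolation=3))
```

```text
(no output)
```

View pics/s1.png

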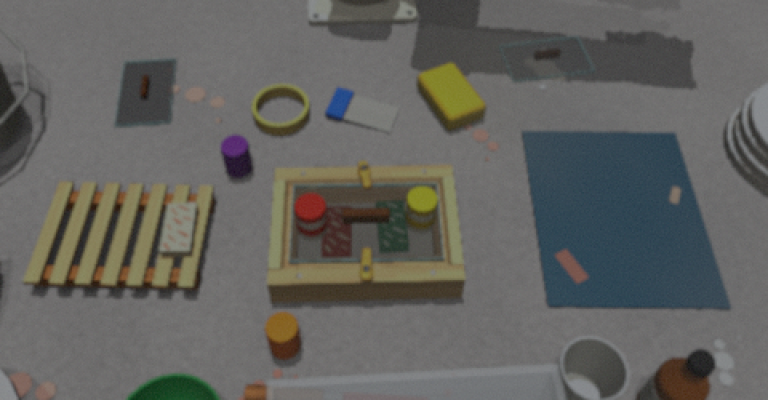

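View pics/t1.png

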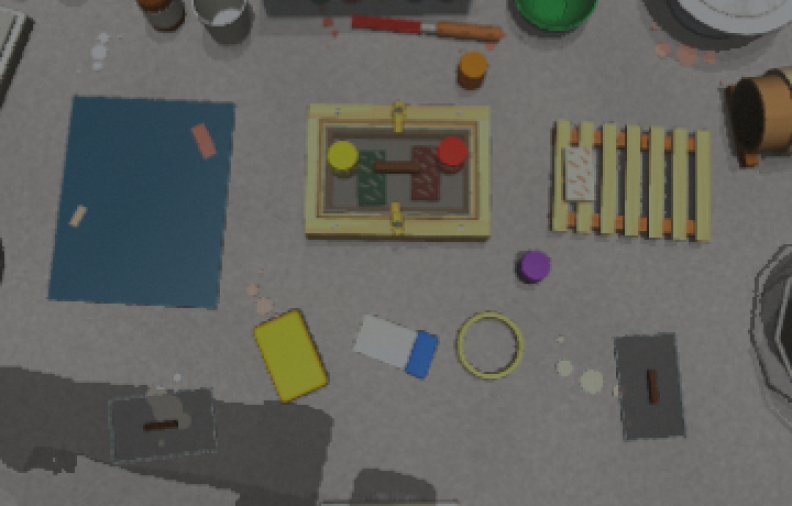

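Run:
```python
from h import *
np.set_printoptions(precision=4,suppress=True)
T={'TL':(308,105,.051),'TR':(490,105,.051),'BR':(490,235,.051),'BL':(306,235,.051),'ypot':(343,155,.106),'rpot':(453,152,.106),'handle':(398,168,.072),'bf_out':(396,232,.063),'bf_in':(397,204,.063),'bb_out':(399,103,.063),'bb_in':(398,130,.063),
'mTL':(75,96,.004),'mTR':(236,102,.004),'mBR':(218,308,.004),'mBL':(48,300,.004),'rkTL':(557,122,.03),'rkTR':(710,131,.03),'rkBR':(708,241,.03),'rkBL':(553,232,.03),'red':(425,173,.032),'green':(371,178,.032),'orange':(473,62,.05)}
S={'BRs':(272,170,.051),'BLs':(457,168,.051),'TL':(462,268,.051),'TR':(269,270,.051),'ypot':(423,197,.106),'rpot':(310,204,.106),'handle':(366,213,.072),'bb_out':(366,280,.063),'bb_in':(367,250,.063),'bf_out':(363,162,.063),'bf_in':(366,187,.063),'red':(337,232,.032),'green':(393,226,.032)}
for k,(u,v,z) in T.items(): print('T',k,p2w('top',110+u/2.2,110+v/2.2,z)[:2])
for k,(u,v,z) in S.items(): print('S',k,p2w('scene',40+u/1.6,110+v/1.6,z)[:2])
o=bot.get_obs();print(R.from_quat(o['tool_rot']).as_matrix())
```

```text
T TL [0.6321 0.0996]
T TR [ 0.6279 -0.1534]
T BR [ 0.4446 -0.1459]
T BL [0.4486 0.1021]
T ypot [0.5441 0.049 ]
T rpot [ 0.5458 -0.0947]
T handle [ 0.5342 -0.0233]
T bf_out [ 0.4486 -0.0191]
T bf_in [ 0.4868 -0.0212]
T bb_out [ 0.6287 -0.0267]
T bb_in [ 0.5901 -0.0245]
T mTL [0.6686 0.4452]
T mTR [0.6546 0.2083]
T mBR [0.3562 0.2282]
T mBL [0.3703 0.4671]
T rkTL [ 0.6085 -0.2499]
T rkTR [ 0.5923 -0.4664]
T rkBR [ 0.435  -0.4491]
T rkBL [ 0.4511 -0.2355]
T red [ 0.5368 -0.0616]
T green [0.5309 0.0135]
T orange [ 0.692  -0.1323]
S BRs [ 0.4498 -0.1455]
S BLs [0.4604 0.1158]
S TL [0.6203 0.1016]
S TR [ 0.6092 -0.1451]
S ypot [0.5451 0.0556]
S rpot [ 0.548  -0.0892]
S handle [ 0.5432 -0.0177]
S bb_out [ 0.637  -0.0226]
S bb_in [ 0.594  -0.0191]
S bf_out [ 0.4517 -0.0172]
S bf_in [ 0.4949 -0.0152]
S red [ 0.5455 -0.0573]
S green [0.5401 0.0193]
[[-0.9755  0.22   -0.    ]
 [ 0.22    0.9755  0.0001]
 [ 0.      0.0001 -1.    ]]
```

```bash
cat > pl.py <<'E'
import numpy as np, json
from workcell import bot
from scipy.spatial.transform import Rotation as R
def cur():
    o=bot.get_obs(); M=R.from_quat(o['tool_rot']).as_matrix()
    return [*o['eef_pos'],np.degrees(np.arctan2(M[1,0],M[0,0]))]
def plan(wps,start=None):
    """wps: (claw,x,y,z,yaw_deg[,step_mm[,holdrows]]); yaw = world angle of tool x"""
    p=np.array(start if start is not None else cur(),float); rows=[]
    for w in wps:
        q=np.array([p[i] if w[1+i] is None else w[1+i] for i in range(4)],float); st=w[5] if len(w)>5 else 42; h=w[6] if len(w)>6 else 0
        n=max(1,int(np.ceil(max(np.linalg.norm((q-p)[:3])*1000/st,abs(q[3]-p[3])/8)-1e-6))) if np.abs(q-p).max()>1e-9 else 0
        rows+=[(w[0],p+(q-p)*k/n) for k in range(1,n+1)]+[(w[0],q)]*h; p=q
    s=np.array(start if start is not None else cur(),float)
    for i in range(0,len(rows),5):
        a=np.radians(s[3]); out=[]
        for c,q in rows[i:i+5]:
            d=(q-s)*100; x=d[0]*np.cos(a)+d[1]*np.sin(a); y=d[0]*np.sin(a)-d[1]*np.cos(a); t=-np.radians(q[3]-s[3])
            v=[round(x,1)+0.,round(y,1)+0.,round(-d[2],1)+0.,round(t,2)+0.]
            out.append(f"{c:g} "+" ".join(f"{k:g}" for k in v))
        print("; ".join(out))
        x,y,z,t=v; s=s+np.array([(x*np.cos(a)+y*np.sin(a))/100,(x*np.sin(a)-y*np.cos(a))/100,-z/100,-np.degrees(t)])
    print('end',s.round(4).tolist())
E
python3 -c "
from pl import *
print(cur()); plan([(-1,0.5,0.0,0.25,90,42,1)])"
```

```text
[np.float64(0.10999129636843341), np.float64(0.4877748003592214), np.float64(0.2313161815068837), np.float64(167.29226713110825)]
-1 -3.3 -2.6 -0.1 0.09; -1 -6.5 -5.2 -0.2 0.18; -1 -9.8 -7.8 -0.4 0.27; -1 -13 -10.4 -0.5 0.36; -1 -16.3 -13 -0.6 0.45
-1 -4 -0.9 -0.1 0.09; -1 -8.1 -1.9 -0.3 0.18; -1 -12.1 -2.8 -0.4 0.27; -1 -16.2 -3.7 -0.5 0.36; -1 -20.3 -4.7 -0.6 0.45
-1 -4 1 -0.2 0.09; -1 -8.1 1.9 -0.3 0.18; -1 -12.1 2.8 -0.4 0.27; -1 -16.2 3.7 -0.5 0.36; -1 -20.2 4.7 -0.7 0.45
-1 0 0 0 0
end [0.5001, 0.0004, 0.2503, 89.943]
```

Call:
send_rows:
  motion: "-1 -3.3 -2.6 -0.1 0.09; -1 -6.5 -5.2 -0.2 0.18; -1 -9.8 -7.8 -0.4 0.27; -1 -13 -10.4 -0.5 0.36; -1 -16.3 -13 -0.6 0.45"

```text
clock: 1.6
eef_pos: [0.2411, 0.3238, 0.2375]
tool_rot: [0.331, 0.944, 0.0, 0.0]
ft_force: [1.5, 1.1, 0.8]
grip_width: 0.0855
grasp_force: 0.0
```

Call:
send_rows:
  motion: "-1 -4 -0.9 -0.1 0.09; -1 -8.1 -1.9 -0.3 0.18; -1 -12.1 -2.8 -0.4 0.27; -1 -16.2 -3.7 -0.5 0.36; -1 -20.3 -4.7 -0.6 0.45"

```text
clock: 2.1
eef_pos: [0.371, 0.1605, 0.2437]
tool_rot: [0.533, 0.846, 0.0, 0.0]
ft_force: [0.9, 1.0, 1.0]
grip_width: 0.0848
grasp_force: 0.0
```

Call:
send_rows:
  motion: "-1 -4 1 -0.2 0.09; -1 -8.1 1.9 -0.3 0.18; -1 -12.1 2.8 -0.4 0.27; -1 -16.2 3.7 -0.5 0.36; -1 -20.2 4.7 -0.7 0.45"

```text
clock: 2.6
eef_pos: [0.5008, -0.0013, 0.2504]
tool_rot: [0.709, 0.705, 0.0, 0.0]
ft_force: [0.3, 1.0, 0.3]
grip_width: 0.0856
grasp_force: 0.0
```

Call:
send_rows:
  motion: "-1 0 0 0 0; -1 0 0 0 0"

```text
clock: 2.8
eef_pos: [0.5001, -0.0004, 0.2499]
tool_rot: [0.708, 0.706, -0.0, -0.0]
ft_force: [0.0, -0.2, -0.1]
grip_width: 0.0855
grasp_force: 0.0
```

Run:
```python
from h import *
im,o=shot('wrist','w1'); print(o['clock'],o['eef_pos'],o['tool_rot'],o['joint_pos'])
im=cv2.imread('pics/w1.png'); cv2.imwrite('pics/w1b.png',cv2.resize(im,None,fx=1.4,fy=1.4,interpolation=3))
```

```text
2.8 [ 5.00130940e-01 -3.61683168e-04  2.49865814e-01] [ 7.07993478e-01  7.06218752e-01 -2.63536413e-04 -4.89332226e-04] [-9.17173577e-04  2.34533946e-01  4.53997289e-02  1.38272672e+00
  3.19683046e-04  1.57238883e+00]
```

View pics/w1b.png

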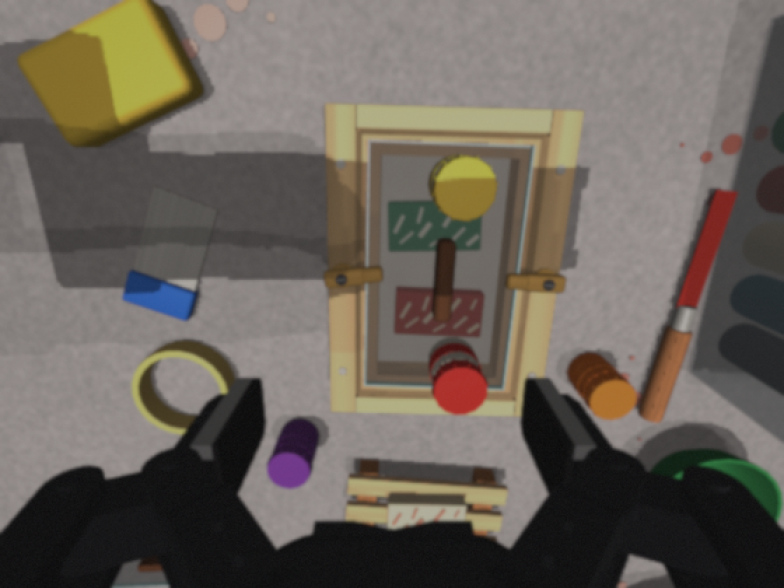

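Run:
```python
from h import *
np.set_printoptions(precision=4,suppress=True)
o=bot.get_obs()
T={'TL':(327,104,.051),'TR':(583,111,.051),'BR':(522,416,.051),'BL':(332,411,.051),'ypot':(465,189,.106),'rpot':(460,391,.106),'h1':(446,241,.072),'h2':(443,317,.072),'bf':(341,279,.063),'bftip':(382,275,.063),'bb':(549,285,.063),'bbtip':(508,281,.063),'red':(439,312,.032),'rl':(396,312,.032),'rr':(483,314,.032),'green':(435,226,.032),'cTL':(369,142,.05),'cTR':(532,147,.05)}
for k,(u,v,z) in T.items(): print(k,p2w('wrist',u/1.4,v/1.4,z,o)[:2])
```

```text
TL [0.4541 0.1102]
TR [0.6347 0.1051]
BR [ 0.614 -0.144]
BL [ 0.4468 -0.1389]
ypot [0.5456 0.0564]
rpot [ 0.549  -0.0868]
h1 [0.539  0.0167]
h2 [ 0.5389 -0.0425]
bf [ 0.4606 -0.0146]
bftip [ 0.4921 -0.0115]
bb [ 0.6205 -0.0196]
bbtip [ 0.5888 -0.0164]
red [ 0.5401 -0.0533]
rl [ 0.5031 -0.0533]
rr [ 0.578  -0.0552]
green [0.5345 0.0209]
cTL [0.4832 0.0849]
cTR [0.6015 0.0812]
```

```bash
python3 -c "
from pl import *
plan([(-1,0.545,0.054,0.13,90),(-1,0.545,0.054,0.064,90,20,2),(1,None,None,None,None,42,7)])"
```

```text
-1 1.3 1.1 3 0; -1 2.7 2.3 6 0; -1 4 3.4 9 0; -1 5.4 4.5 12 0; -1 5.4 4.5 13.6 0
-1 0 0 1.7 0; -1 0 0 3.3 0; -1 0 0 5 0; -1 0 0 5 0; -1 0 0 5 0
1 0 0 0 0; 1 0 0 0 0; 1 0 0 0 0; 1 0 0 0 0; 1 0 0 0 0
1 0 0 0 0; 1 0 0 0 0
end [0.5447, 0.0544, 0.064, 89.9431]
```

Call:
send_rows:
  motion: "-1 1.3 1.1 3 0; -1 2.7 2.3 6 0; -1 4 3.4 9 0; -1 5.4 4.5 12 0; -1 5.4 4.5 13.6 0"

```text
clock: 3.35
eef_pos: [0.5439, 0.0573, 0.1119]
tool_rot: [0.706, 0.708, -0.001, -0.001]
ft_force: [-1.4, -0.1, -0.2]
grip_width: 0.0854
grasp_force: 0.0
```

Call:
send_rows:
  motion: "-1 0 0 1.7 0; -1 0 0 3.3 0; -1 0 0 5 0; -1 0 0 5 0; -1 0 0 5 0"

```text
clock: 3.85
eef_pos: [0.5444, 0.0553, 0.0647]
tool_rot: [0.707, 0.707, -0.0, -0.0]
ft_force: [0.6, -0.5, -0.1]
grip_width: 0.0853
grasp_force: 0.0
```

Call:
send_rows:
  motion: "1 0 0 0 0; 1 0 0 0 0; 1 0 0 0 0; 1 0 0 0 0; 1 0 0 0 0"

```text
clock: 4.35
eef_pos: [0.5459, 0.0544, 0.0654]
tool_rot: [0.707, 0.707, 0.001, 0.001]
ft_force: [0.0, 0.5, 5.2]
grip_width: 0.0392
grasp_force: 60.4
```

Call:
send_rows:
  motion: "1 0 0 0 0; 1 0 0 0 0"

```text
clock: 4.55
eef_pos: [0.5459, 0.0544, 0.0654]
tool_rot: [0.708, 0.707, 0.001, 0.001]
ft_force: [-0.2, -0.5, 5.3]
grip_width: 0.039
grasp_force: 60.4
```

```bash
python3 -c "
from pl import *
print(cur())
plan([(1,0.545,0.054,0.15,90),(1,0.42,0.40,0.11,90),(1,0.42,0.40,0.019,90,30,2),(-1,None,None,None,None,42,6)])"
```

```text
[np.float64(0.5458683409845125), np.float64(0.05437167063832192), np.float64(0.06536597618211352), np.float64(89.93479408512586)]
1 0 0 -2.8 0; 1 0 -0.1 -5.6 0; 1 0 -0.1 -8.5 0; 1 3.8 -1.5 -8 0; 1 7.6 -2.9 -7.6 0
1 3.9 -1.4 0.5 0; 1 7.7 -2.8 0.9 0; 1 11.6 -4.2 1.4 0; 1 15.4 -5.5 1.8 0; 1 19.3 -6.9 2.2 0
1 3.8 -1.4 0.5 0; 1 7.6 -2.8 0.9 0; 1 7.6 -2.8 3.2 0; 1 7.6 -2.8 5.5 0; 1 7.6 -2.8 7.8 0
1 0 0 2.2 0; 1 0 0 2.2 0; 1 0 0 2.2 0; -1 0 0 2.2 0; -1 0 0 2.2 0
-1 0 0 0 0; -1 0 0 0 0; -1 0 0 0 0; -1 0 0 0 0
end [0.4203, 0.3995, 0.0194, 89.9348]
```

Call:
send_rows:
  motion: "1 0 0 -2.8 0; 1 0 -0.1 -5.6 0; 1 0 -0.1 -8.5 0; 1 3.8 -1.5 -8 0; 1 7.6 -2.9 -7.6 0"

```text
clock: 5.05
eef_pos: [0.517, 0.1303, 0.1413]
tool_rot: [0.709, 0.706, 0.001, 0.001]
ft_force: [-0.1, 1.0, -1.2]
grip_width: 0.0389
grasp_force: 60.5
```

Call:
send_rows:
  motion: "1 3.9 -1.4 0.5 0; 1 7.7 -2.8 0.9 0; 1 11.6 -4.2 1.4 0; 1 15.4 -5.5 1.8 0; 1 19.3 -6.9 2.2 0"

```text
clock: 5.55
eef_pos: [0.4465, 0.3245, 0.1177]
tool_rot: [0.708, 0.707, -0.0, 0.0]
ft_force: [0.8, -0.5, -0.6]
grip_width: 0.0388
grasp_force: 60.5
```

Call:
send_rows:
  motion: "1 3.8 -1.4 0.5 0; 1 7.6 -2.8 0.9 0; 1 7.6 -2.8 3.2 0; 1 7.6 -2.8 5.5 0; 1 7.6 -2.8 7.8 0"

```text
clock: 6.05
eef_pos: [0.4188, 0.3997, 0.0391]
tool_rot: [0.707, 0.707, -0.0, 0.0]
ft_force: [0.3, -0.9, -1.5]
grip_width: 0.0385
grasp_force: 60.5
```

Call:
send_rows:
  motion: "1 0 0 2.2 0; 1 0 0 2.2 0; 1 0 0 2.2 0; 1 0 0 2.2 0"

```text
clock: 6.45
eef_pos: [0.4194, 0.3993, 0.0182]
tool_rot: [0.708, 0.707, -0.0, 0.0]
ft_force: [-0.5, 0.8, -1.5]
grip_width: 0.0388
grasp_force: 60.7
```

```bash
python3 -c "
from pl import *
o=bot.get_obs(); print(cur(),o['ft_force'],o['grip_width'])
plan([(-1,0.4203,0.3995,0.0181,90,42,5),(-1,None,None,0.11,None),(-1,0.5476,-0.09,0.13,90),(-1,None,None,0.064,90,30,2),(1,None,None,None,None,42,7)],[0.4203,0.3995,0.0181,90])"
```

```text
[np.float64(0.41943637148678226), np.float64(0.3992539746663211), np.float64(0.018189948420816383), np.float64(89.93246129453924)] [-0.46962115  0.79722211 -1.47675907] 0.03877363285894297
-1 0 0 0 0; -1 0 0 0 0; -1 0 0 0 0; -1 0 0 0 0; -1 0 0 0 0
-1 0 0 -3.1 0; -1 0 0 -6.1 0; -1 0 0 -9.2 0; -1 -3.8 1 -9.3 0; -1 -7.5 2 -9.5 0
-1 -3.8 0.9 -0.2 0; -1 -7.6 1.9 -0.3 0; -1 -11.3 2.9 -0.5 0; -1 -15.1 3.9 -0.6 0; -1 -18.9 4.9 -0.8 0
-1 -3.7 0.9 -0.1 0; -1 -7.5 1.9 -0.3 0; -1 -11.3 2.9 -0.4 0; -1 -15 3.9 -0.6 0; -1 -18.8 4.9 -0.7 0
-1 -3.8 0.9 -0.2 0; -1 -3.8 0.9 2 0; -1 -3.8 0.9 4.2 0; -1 -3.8 0.9 6.4 0; -1 -3.8 0.9 6.4 0
-1 0 0 0 0; 1 0 0 0 0; 1 0 0 0 0; 1 0 0 0 0; 1 0 0 0 0
1 0 0 0 0; 1 0 0 0 0; 1 0 0 0 0
end [0.5473, -0.0905, 0.0641, 90.0]
```

Call:
send_rows:
  motion: "-1 0 0 0.1 0; -1 0 0 0.1 0; -1 0 0 0.1 0; -1 0 0 0.1 0; -1 0 0 0.1 0"

```text
clock: 6.95
eef_pos: [0.4195, 0.3995, 0.0175]
tool_rot: [0.707, 0.707, 0.0, -0.0]
ft_force: [-0.6, -0.3, 0.5]
grip_width: 0.0857
grasp_force: 0.0
```

Call:
send_rows:
  motion: "-1 0 0 -3.1 0; -1 0 0 -6.1 0; -1 0 0 -9.3 0; -1 -3.8 1 -9.4 0; -1 -7.5 2 -9.6 0"

```text
clock: 7.45
eef_pos: [0.4401, 0.325, 0.1148]
tool_rot: [0.706, 0.708, 0.002, 0.0]
ft_force: [0.2, 0.1, -0.0]
grip_width: 0.0853
grasp_force: 0.0
```

Call:
send_rows:
  motion: "-1 -3.8 0.9 -0.2 0; -1 -7.6 1.9 -0.3 0; -1 -11.3 2.9 -0.5 0; -1 -15.1 3.9 -0.6 0; -1 -18.9 4.9 -0.8 0"

```text
clock: 7.95
eef_pos: [0.4884, 0.1339, 0.1215]
tool_rot: [0.707, 0.707, 0.0, 0.0]
ft_force: [0.7, 0.0, -0.1]
grip_width: 0.0858
grasp_force: 0.0
```

Call:
send_rows:
  motion: "-1 -3.7 0.9 -0.1 0; -1 -7.5 1.9 -0.3 0; -1 -11.3 2.9 -0.4 0; -1 -15 3.9 -0.6 0; -1 -18.8 4.9 -0.7 0"

```text
clock: 8.45
eef_pos: [0.5373, -0.0542, 0.1287]
tool_rot: [0.707, 0.707, 0.0, 0.0]
ft_force: [-0.9, -0.0, 1.1]
grip_width: 0.0855
grasp_force: 0.0
```

Call:
send_rows:
  motion: "-1 -3.8 0.9 -0.2 0; -1 -3.8 0.9 2 0; -1 -3.8 0.9 4.2 0; -1 -3.8 0.9 6.4 0; -1 -3.8 0.9 6.4 0"

```text
clock: 8.95
eef_pos: [0.5431, -0.0905, 0.0613]
tool_rot: [0.708, 0.707, -0.002, -0.003]
ft_force: [-1.1, 0.3, -0.5]
grip_width: 0.0854
grasp_force: 0.0
```

Call:
send_rows:
  motion: "-1 0 0 0 0; 1 0 0 0 0; 1 0 0 0 0; 1 0 0 0 0; 1 0 0 0 0"

```text
clock: 9.45
eef_pos: [0.5471, -0.0907, 0.0657]
tool_rot: [0.707, 0.707, 0.001, 0.001]
ft_force: [0.6, -0.3, 4.1]
grip_width: 0.0391
grasp_force: 60.4
```

Call:
send_rows:
  motion: "1 0 0 0 0; 1 0 0 0 0; 1 0 0 0 0"

```text
clock: 9.75
eef_pos: [0.5471, -0.0908, 0.0657]
tool_rot: [0.707, 0.707, 0.001, 0.001]
ft_force: [1.1, 1.2, 5.8]
grip_width: 0.0387
grasp_force: 60.5
```

```bash
python3 -c "
from pl import *
print(cur())
plan([(1,None,None,0.15,90),(1,0.42,0.28,0.11,90),(1,0.42,0.28,0.018,90,30,2)],[0.5473,-0.0905,0.064,90])
plan([(-1,None,None,None,None,42,5),(-1,None,None,0.11,90),(-1,0.48,-0.02,0.22,90,42,2)],[0.42,0.28,0.018,90])"
```

```text
[np.float64(0.5471069576747577), np.float64(-0.09078266531330835), np.float64(0.06569275940621619), np.float64(89.94732585257174)]
1 0 0 -2.9 0; 1 0 0 -5.7 0; 1 0 0 -8.6 0; 1 3.7 -1.3 -8.2 0; 1 7.4 -2.5 -7.8 0
1 3.7 -1.3 0.4 0; 1 7.4 -2.6 0.8 0; 1 11.1 -3.9 1.2 0; 1 14.8 -5.1 1.6 0; 1 18.5 -6.4 2 0
1 3.7 -1.3 0.4 0; 1 7.4 -2.6 0.8 0; 1 11.2 -3.8 1.2 0; 1 11.2 -3.8 3.5 0; 1 11.2 -3.8 5.8 0
1 0 0 2.3 0; 1 0 0 4.6 0; 1 0 0 4.6 0; 1 0 0 4.6 0
end [0.4203, 0.2805, 0.018, 90.0]
-1 0 0 0 0; -1 0 0 0 0; -1 0 0 0 0; -1 0 0 0 0; -1 0 0 0 0
-1 0 0 -3.1 0; -1 0 0 -6.1 0; -1 0 0 -9.2 0; -1 -3.8 0.8 -10.6 0; -1 -7.5 1.5 -12 0
-1 -3.8 0.8 -1.3 0; -1 -7.5 1.5 -2.7 0; -1 -11.3 2.2 -4.1 0; -1 -15 3 -5.5 0; -1 -18.8 3.7 -6.8 0
-1 -3.7 0.8 -1.4 0; -1 -3.7 0.8 -1.4 0; -1 -3.7 0.8 -1.4 0
end [0.48, -0.02, 0.22, 90.0]
```

Call:
send_rows:
  motion: "1 0 0 -2.9 0; 1 0 0 -5.7 0; 1 0 0 -8.6 0; 1 3.7 -1.3 -8.2 0; 1 7.4 -2.5 -7.8 0"

```text
clock: 10.25
eef_pos: [0.5215, -0.0167, 0.1432]
tool_rot: [0.708, 0.706, 0.001, 0.001]
ft_force: [-0.2, 0.1, -1.4]
grip_width: 0.039
grasp_force: 60.7
```

Call:
send_rows:
  motion: "1 3.7 -1.3 0.4 0; 1 7.4 -2.6 0.8 0; 1 11.1 -3.9 1.2 0; 1 14.8 -5.1 1.6 0; 1 18.5 -6.4 2 0"

```text
clock: 10.75
eef_pos: [0.4562, 0.1696, 0.1219]
tool_rot: [0.708, 0.707, -0.0, -0.0]
ft_force: [0.9, 0.4, -1.0]
grip_width: 0.0389
grasp_force: 60.7
```

Call:
send_rows:
  motion: "1 3.7 -1.3 0.4 0; 1 7.4 -2.6 0.8 0; 1 11.2 -3.8 1.2 0; 1 11.2 -3.8 3.5 0; 1 11.2 -3.8 5.8 0"

```text
clock: 11.25
eef_pos: [0.4189, 0.2821, 0.0639]
tool_rot: [0.706, 0.708, 0.001, 0.0]
ft_force: [0.1, -0.7, -1.7]
grip_width: 0.0386
grasp_force: 60.7
```

Call:
send_rows:
  motion: "1 0 0 2.3 0; 1 0 0 4.6 0; 1 0 0 4.7 0; 1 0 0 4.7 0"

```text
clock: 11.65
eef_pos: [0.4186, 0.28, 0.0166]
tool_rot: [0.707, 0.707, -0.001, -0.0]
ft_force: [-0.0, -0.1, -0.8]
grip_width: 0.0385
grasp_force: 60.7
```

Call:
send_rows:
  motion: "-1 0 0 0 0; -1 0 0 0 0; -1 0 0 0 0; -1 0 0 0 0; -1 0 0 0 0"

```text
clock: 12.15
eef_pos: [0.4195, 0.2805, 0.0176]
tool_rot: [0.707, 0.707, 0.0, 0.0]
ft_force: [-0.6, -0.4, 0.6]
grip_width: 0.0854
grasp_force: 0.0
```

Call:
send_rows:
  motion: "-1 0 0 -3.1 0; -1 0 0 -6.1 0; -1 0 0 -9.2 0; -1 -3.8 0.8 -10.6 0; -1 -7.5 1.5 -12 0"

```text
clock: 12.65
eef_pos: [0.4349, 0.2055, 0.1387]
tool_rot: [0.706, 0.708, 0.001, 0.0]
ft_force: [0.1, -1.2, 0.2]
grip_width: 0.085
grasp_force: 0.0
```

```bash
python3 -c "
from h import *
shot('scene','s2')
im=cv2.imread('pics/s2.png')[110:360,40:520]; cv2.imwrite('pics/s2b.png',cv2.resize(im,None,fx=1.6,fy=1.6,interpolation=3))
from pl import *
print(cur())
a=[(0.3,0.461+.024*np.cos(t),-0.017+.024*np.sin(t),0.0555,180+np.degrees(t)) for t in np.linspace(0,-1.6,13)]
plan([(0.3,0.485,-0.017,0.13,180),(0.3,0.485,-0.017,0.0555,180,20,2),(0.55,0.485,-0.017,0.0555,180,20,2)],[0.4353,0.2052,0.1377,90])
plan([(.55,)+x[1:] for x in a[1:]]+[(0.2,None,None,None,None,42,3)],[0.485,-0.017,0.0555,180])
"
```

```text
[np.float64(0.43613329657286726), np.float64(0.20046438882090636), np.float64(0.1405290830935848), np.float64(89.76026808747444)]
0.3 -1.9 0.4 0.1 -0.13; 0.3 -3.7 0.8 0.1 -0.26; 0.3 -5.6 1.2 0.2 -0.39; 0.3 -7.4 1.7 0.3 -0.52; 0.3 -9.3 2.1 0.3 -0.65
0.3 -1.7 -0.8 0.1 -0.14; 0.3 -3.4 -1.6 0.1 -0.27; 0.3 -5.1 -2.4 0.2 -0.4; 0.3 -6.8 -3.2 0.3 -0.53; 0.3 -8.6 -4 0.3 -0.66
0.3 -0.9 -1.6 0.1 -0.13; 0.3 -1.8 -3.3 0.2 -0.26; 0.3 -1.8 -3.3 2 -0.26; 0.3 -1.8 -3.3 3.9 -0.26; 0.3 -1.8 -3.3 5.8 -0.26
0.3 0 0 1.8 0; 0.3 0 0 1.8 0; 0.3 0 0 1.8 0; 0.55 0 0 1.8 0; 0.55 0 0 1.8 0
end [0.4854, -0.017, 0.0557, 179.9544]
0.55 0 -0.3 0 0.13; 0.55 0.1 -0.6 0 0.27; 0.55 0.2 -0.9 0 0.4; 0.55 0.3 -1.2 0 0.53; 0.55 0.5 -1.5 0 0.67
0.55 0 -0.3 0 0.13; 0.55 0.1 -0.6 0 0.26; 0.55 0.2 -0.9 0 0.4; 0.55 0.4 -1.2 0 0.53; 0.55 0.5 -1.5 0 0.66
0.55 0.1 -0.3 0 0.14; 0.55 0.1 -0.6 0 0.27; 0.2 0.1 -0.6 0 0.27; 0.2 0.1 -0.6 0 0.27; 0.2 0.1 -0.6 0 0.27
end [0.4607, -0.0411, 0.0555, 88.3268]
```

View pics/s2b.png

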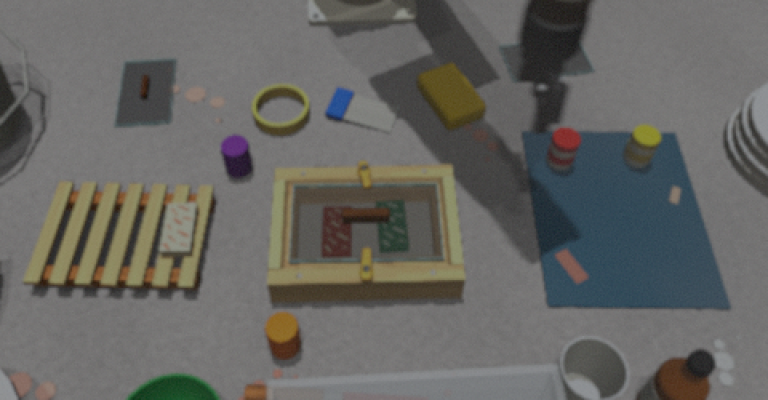

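Call:
send_rows:
  motion: "0.3 -1.9 0.4 0.1 -0.13; 0.3 -3.7 0.8 0.1 -0.26; 0.3 -5.6 1.2 0.2 -0.39; 0.3 -7.4 1.7 0.3 -0.52; 0.3 -9.3 2.1 0.3 -0.65"

```text
clock: 13.2
eef_pos: [0.4552, 0.1118, 0.1342]
tool_rot: [0.442, 0.897, 0.0, -0.0]
ft_force: [0.5, -0.2, -0.2]
grip_width: 0.0301
grasp_force: 0.0
```

Call:
send_rows:
  motion: "0.3 -1.7 -0.8 0.1 -0.14; 0.3 -3.4 -1.6 0.1 -0.27; 0.3 -5.1 -2.4 0.2 -0.4; 0.3 -6.8 -3.2 0.3 -0.53; 0.3 -8.6 -4 0.3 -0.66"

```text
clock: 13.7
eef_pos: [0.4752, 0.0191, 0.1311]
tool_rot: [0.128, 0.992, 0.0, -0.0]
ft_force: [0.3, 1.2, -0.5]
grip_width: 0.0298
grasp_force: 0.0
```

Call:
send_rows:
  motion: "0.3 -0.9 -1.6 0.1 -0.13; 0.3 -1.8 -3.3 0.2 -0.26; 0.3 -1.8 -3.3 2 -0.26; 0.3 -1.8 -3.3 3.9 -0.26; 0.3 -1.8 -3.3 3.9 -0.26"

```text
clock: 14.2
eef_pos: [0.4819, -0.0169, 0.09]
tool_rot: [0.001, 1.0, 0.0, -0.003]
ft_force: [-1.2, -0.6, -0.3]
grip_width: 0.0301
grasp_force: 0.0
```

Run:
```python
from h import *
from pl import cur
im,o=shot('wrist','w2'); print(cur(),o['joint_pos'],o['grip_width'])
im=cv2.imread('pics/w2.png'); cv2.imwrite('pics/w2b.png',cv2.resize(im,None,fx=1.4,fy=1.4,interpolation=3))
```

```text
[np.float64(0.48281276684029323), np.float64(-0.01681062493742758), np.float64(0.09132850822617943), np.float64(179.87702240033732)] [-3.50904332e-02  3.22388225e-01 -2.75347177e-01  9.78415873e-01
  9.26014515e-05 -3.26487799e-02] 0.030149608739820602
```

View pics/w2b.png

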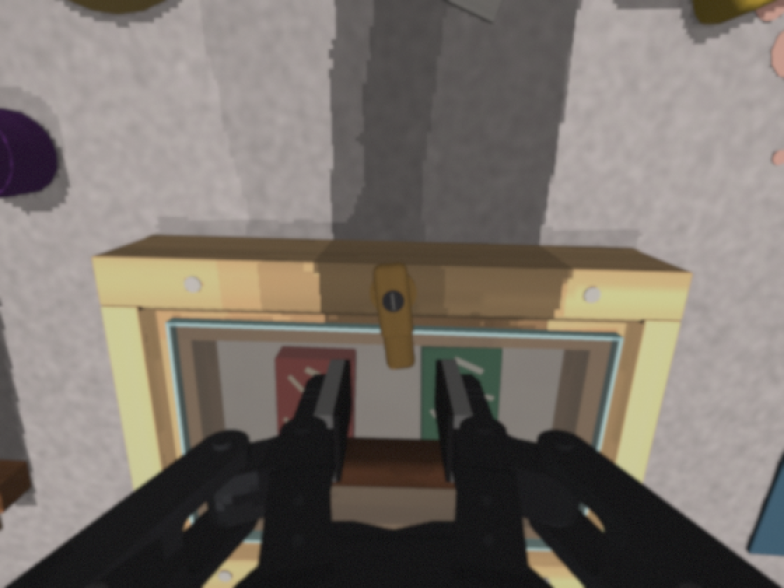

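Run:
```python
from h import *
np.set_printoptions(precision=4,suppress=True)
o=bot.get_obs()
for k,(u,v,z) in {'screw':(393,300,.063),'tip':(399,366,.063),'cL':(170,323,.05),'cR':(620,336,.05),'L':(96,258,.051),'R':(690,272,.051),'redtopL':(278,348,.032),'redtopR':(356,350,.032),'grL':(422,347,.032),'grR':(500,349,.032)}.items(): print(k,p2w('wrist',u/1.4,v/1.4,z,o)[:2])
```

```text
screw [ 0.4621 -0.0156]
tip [ 0.4917 -0.0131]
cL [ 0.477  -0.1137]
cR [0.4838 0.0853]
L [ 0.4474 -0.1391]
R [0.4541 0.1095]
redtopL [ 0.4976 -0.0724]
redtopR [ 0.4989 -0.034 ]
grL [ 0.4973 -0.0013]
grR [0.4985 0.0373]
```

```bash
python3 -c "
from h import *
from pl import *
P=(0.4618,-0.0155)
a=[(0.55,P[0]+.024*np.cos(t),P[1]+.024*np.sin(t),0.0555,180+np.degrees(t)) for t in np.linspace(0.05,-1.57,13)]
plan([(0.3,*a[0][1:3],.08,a[0][4]),(0.3,*a[0][1:],12,2),(0.55,None,None,None,None,20,2)]+a[1:]+[(0.3,None,None,None,None,42,2),(.3,None,None,.085,None,20)],[0.4833,-0.017,0.0912,180])
"
```

```text
0.3 -0.2 0.3 1.1 -0.05; 0.3 -0.2 0.3 1.9 -0.05; 0.3 -0.2 0.3 2.8 -0.05; 0.3 -0.2 0.3 3.6 -0.05; 0.3 -0.2 0.3 3.6 -0.05
0.3 0 0 0 0; 0.55 0 0 0 0; 0.55 0 0 0 0; 0.55 0 -0.4 0 0.13; 0.55 0 -0.7 0 0.27
0.55 0.1 -0.3 0 0.13; 0.55 0.1 -0.6 0 0.27; 0.55 0.2 -0.9 0 0.4; 0.55 0.4 -1.2 0 0.54; 0.55 0.6 -1.5 0 0.68
0.55 0 -0.3 0 0.13; 0.55 0.1 -0.6 0 0.26; 0.55 0.2 -0.9 0 0.4; 0.55 0.3 -1.2 0 0.53; 0.55 0.5 -1.5 0 0.67
0.3 0 0 0 0; 0.3 0 0 0 0; 0.3 0 0 -1.5 0; 0.3 0 0 -3 0
end [0.4617, -0.0397, 0.0852, 90.0456]
```

Call:
send_rows:
  motion: "0.3 -0.2 0.3 1.1 -0.05; 0.3 -0.2 0.3 1.9 -0.05; 0.3 -0.2 0.3 2.8 -0.05; 0.3 -0.2 0.3 3.6 -0.05; 0.3 -0.2 0.3 3.6 -0.05"

```text
clock: 14.75
eef_pos: [0.4851, -0.0138, 0.0552]
tool_rot: [-0.024, 1.0, 0.0, -0.001]
ft_force: [-0.2, 0.6, -0.2]
grip_width: 0.0301
grasp_force: 0.0
```

Call:
send_rows:
  motion: "0.3 0 0 0 0; 0.55 0 0 0 0; 0.55 0 0 0 0; 0.55 0 -0.4 0 0.13; 0.55 0 -0.7 0 0.27"

```text
clock: 15.25
eef_pos: [0.4864, -0.0203, 0.0566]
tool_rot: [0.113, 0.994, 0.001, -0.0]
ft_force: [-0.5, 1.9, -0.3]
grip_width: 0.019
grasp_force: 0.8
```

Call:
send_rows:
  motion: "0.55 0.1 -0.3 0 0.13; 0.55 0.1 -0.6 0 0.27; 0.55 0.2 -0.9 0 0.4; 0.55 0.4 -1.2 0 0.54; 0.55 0.6 -1.5 0 0.68"

```text
clock: 15.75
eef_pos: [0.4791, -0.034, 0.057]
tool_rot: [0.438, 0.899, 0.001, 0.002]
ft_force: [3.2, 0.5, -1.5]
grip_width: 0.0192
grasp_force: 1.4
```

Call:
send_rows:
  motion: "0.55 0 -0.3 0 0.13; 0.55 0.1 -0.6 0 0.26; 0.55 0.2 -0.9 0 0.4; 0.55 0.3 -1.2 0 0.53; 0.55 0.5 -1.5 0 0.67"

```text
clock: 16.25
eef_pos: [0.4651, -0.0405, 0.0574]
tool_rot: [0.71, 0.705, 0.001, 0.003]
ft_force: [4.0, -3.5, -1.4]
grip_width: 0.0192
grasp_force: 1.8
```

Call:
send_rows:
  motion: "0.3 0 0 0 0; 0.3 0 0 0 0; 0.3 0 0 -1.5 0; 0.3 0 0 -3 0"

```text
clock: 16.65
eef_pos: [0.4616, -0.0393, 0.0861]
tool_rot: [0.707, 0.708, -0.001, -0.001]
ft_force: [0.9, 0.0, 0.5]
grip_width: 0.03
grasp_force: 0.0
```

```bash
python3 -c "
from h import *
from pl import *
P=(0.6215,-0.0185)
a=[(0.55,P[0]-.024*np.cos(t),P[1]-.024*np.sin(t),0.0555,180+np.degrees(t)) for t in np.linspace(0.0,-1.57,13)]
plan([(0.3,*a[0][1:3],.12,a[0][4]),(0.3,*a[0][1:3],.09,a[0][4],20,2)],[0.4617,-0.0397,0.0852,90.05])
plan([(0.3,*a[0][1:],12,2),(0.55,None,None,None,None,20,2)]+a[1:]+[(0.3,None,None,None,None,42,2),(.3,None,None,.095,None,20)],[*a[0][1:3],.09,180])
"
```

```text
0.3 0.2 1.1 -0.3 -0.13; 0.3 0.4 2.3 -0.6 -0.26; 0.3 0.5 3.4 -0.9 -0.39; 0.3 0.7 4.5 -1.2 -0.52; 0.3 0.9 5.7 -1.4 -0.65
0.3 -0.5 1 -0.3 -0.13; 0.3 -1.1 2 -0.6 -0.27; 0.3 -1.6 3 -0.9 -0.4; 0.3 -2.2 4 -1.2 -0.53; 0.3 -2.7 5 -1.5 -0.66
0.3 -1.1 0.4 -0.3 -0.13; 0.3 -2.1 0.9 -0.6 -0.26; 0.3 -2.1 0.9 0.9 -0.26; 0.3 -2.1 0.9 2.4 -0.26; 0.3 -2.1 0.9 2.4 -0.26
0.3 0 0 0 0
end [0.5974, -0.0185, 0.0902, 180.0044]
0.3 0 0 1.1 0; 0.3 0 0 2.3 0; 0.3 0 0 3.4 0; 0.3 0 0 3.4 0; 0.3 0 0 3.4 0
0.55 0 0 0 0; 0.55 0 0 0 0; 0.55 0 0.3 0 0.13; 0.55 -0.1 0.6 0 0.26; 0.55 -0.2 0.9 0 0.39
0.55 0 0.3 0 0.13; 0.55 -0.1 0.6 0 0.26; 0.55 -0.2 0.9 0 0.39; 0.55 -0.3 1.2 0 0.53; 0.55 -0.5 1.5 0 0.66
0.55 0 0.3 0 0.13; 0.55 -0.1 0.6 0 0.26; 0.55 -0.2 0.9 0 0.39; 0.55 -0.3 1.2 0 0.52; 0.3 -0.3 1.2 0 0.52
0.3 0 0 0 0; 0.3 0 0 -1.9 0; 0.3 0 0 -3.9 0
end [0.6217, 0.0058, 0.095, 90.0456]
```

Call:
send_rows:
  motion: "0.3 0.2 1.1 -0.3 -0.13; 0.3 0.4 2.3 -0.6 -0.26; 0.3 0.5 3.4 -0.9 -0.39; 0.3 0.7 4.5 -1.2 -0.52; 0.3 0.9 5.7 -1.4 -0.65"

```text
clock: 17.15
eef_pos: [0.5196, -0.0303, 0.1004]
tool_rot: [0.441, 0.897, -0.0, -0.0]
ft_force: [0.1, -0.9, -0.6]
grip_width: 0.0298
grasp_force: 0.0
```

Call:
send_rows:
  motion: "0.3 -0.5 1 -0.3 -0.13; 0.3 -1.1 2 -0.6 -0.27; 0.3 -1.6 3 -0.9 -0.4; 0.3 -2.2 4 -1.2 -0.53; 0.3 -2.7 5 -1.5 -0.66"

```text
clock: 17.65
eef_pos: [0.5758, -0.0216, 0.1151]
tool_rot: [0.127, 0.992, 0.0, -0.001]
ft_force: [-0.4, 0.4, 0.0]
grip_width: 0.03
grasp_force: 0.0
```

Call:
send_rows:
  motion: "0.3 -1.1 0.4 -0.3 -0.13; 0.3 -2.1 0.9 -0.6 -0.26; 0.3 -2.1 0.9 0.9 -0.26; 0.3 -2.1 0.9 2.4 -0.26; 0.3 -2.1 0.9 2.4 -0.26"

```text
clock: 18.15
eef_pos: [0.5961, -0.0183, 0.0887]
tool_rot: [-0.0, 1.0, 0.0, -0.003]
ft_force: [0.1, 0.2, -1.2]
grip_width: 0.0299
grasp_force: 0.0
```

Call:
send_rows:
  motion: "0.3 0 0 1.1 0; 0.3 0 0 2.3 0; 0.3 0 0 3.4 0; 0.3 0 0 3.4 0; 0.3 0 0 3.4 0"

```text
clock: 18.65
eef_pos: [0.5979, -0.0186, 0.0569]
tool_rot: [0.001, 1.0, 0.0, -0.0]
ft_force: [0.8, -0.7, 0.2]
grip_width: 0.0303
grasp_force: 0.0
```

Call:
send_rows:
  motion: "0.55 0 0 0 0; 0.55 0 0 0 0; 0.55 0 0.3 0 0.13; 0.55 -0.1 0.6 0 0.26; 0.55 -0.2 0.9 0 0.39"

```text
clock: 19.15
eef_pos: [0.601, -0.011, 0.058]
tool_rot: [0.198, 0.98, -0.001, 0.001]
ft_force: [0.9, -4.6, -1.4]
grip_width: 0.0197
grasp_force: 1.6
```

Call:
send_rows:
  motion: "0.55 0 0.3 0 0.13; 0.55 -0.1 0.6 0 0.26; 0.55 -0.2 0.9 0 0.39; 0.55 -0.3 1.2 0 0.53; 0.55 -0.5 1.5 0 0.66"

```text
clock: 19.65
eef_pos: [0.6102, 0.001, 0.0577]
tool_rot: [0.505, 0.863, -0.001, 0.0]
ft_force: [-1.1, -3.7, -0.0]
grip_width: 0.0192
grasp_force: 1.5
```

Call:
send_rows:
  motion: "0.55 0 0.3 0 0.13; 0.55 -0.1 0.6 0 0.26; 0.55 -0.2 0.9 0 0.39; 0.55 -0.3 1.2 0 0.52; 0.3 -0.3 1.2 0 0.52"

```text
clock: 20.15
eef_pos: [0.623, 0.0057, 0.0577]
tool_rot: [0.707, 0.707, 0.0, 0.0]
ft_force: [0.8, -0.0, -0.6]
grip_width: 0.0298
grasp_force: 0.0
```

Call:
send_rows:
  motion: "0.3 0 0 0 0; 0.3 0 0 -1.9 0; 0.3 0 0 -3.9 0"

```text
clock: 20.45
eef_pos: [0.6217, 0.0058, 0.096]
tool_rot: [0.707, 0.708, -0.001, -0.001]
ft_force: [-0.5, -0.6, 0.3]
grip_width: 0.0298
grasp_force: 0.0
```

```bash
python3 -c "
from pl import *
print(cur())
plan([(-0.3,0.50,-0.01,0.21,88.3,42,2)],[0.6217,0.0058,0.095,90.05])
"
```

```text
[np.float64(0.621732004830451), np.float64(0.005780282243623222), np.float64(0.09604240247508031), np.float64(90.08370693545652)]
-0.3 -0.3 -2.4 -2.3 0.01; -0.3 -0.6 -4.9 -4.6 0.01; -0.3 -0.9 -7.3 -6.9 0.02; -0.3 -1.3 -9.7 -9.2 0.02; -0.3 -1.6 -12.2 -11.5 0.03
-0.3 0 0 0 0; -0.3 0 0 0 0
end [0.4997, -0.0103, 0.21, 88.3311]
```

Call:
send_rows:
  motion: "-0.3 -0.3 -2.4 -2.3 0.01; -0.3 -0.6 -4.9 -4.6 0.01; -0.3 -0.9 -7.3 -6.9 0.02; -0.3 -1.3 -9.7 -9.2 0.02; -0.3 -1.6 -12.2 -11.5 0.03"

```text
clock: 20.95
eef_pos: [0.4996, -0.0102, 0.2125]
tool_rot: [0.717, 0.697, 0.0, 0.0]
ft_force: [0.1, 0.2, 0.2]
grip_width: 0.0554
grasp_force: 0.0
```

Call:
send_rows:
  motion: "-0.3 0 0 0 0; -0.3 0 0 0 0"

```text
clock: 21.15
eef_pos: [0.501, -0.0102, 0.2124]
tool_rot: [0.717, 0.697, 0.001, 0.001]
ft_force: [0.4, 0.1, -0.2]
grip_width: 0.0557
grasp_force: 0.0
```

Run:
```python
from h import *
from pl import cur
im,o=shot('wrist','w3'); print(cur(),o['joint_pos'],o['grip_width'])
im=cv2.imread('pics/w3.png'); cv2.imwrite('pics/w3b.png',cv2.resize(im,None,fx=1.4,fy=1.4,interpolation=3))
```

```text
[np.float64(0.5009004014038764), np.float64(-0.010084010908983953), np.float64(0.21137831319130138), np.float64(88.2921455349713)] [-2.03403134e-02  2.49245383e-01 -3.33448614e-02  1.28492463e+00
  9.32692342e-05  1.58004905e+00] 0.05574201176603421
```

View pics/w3b.png

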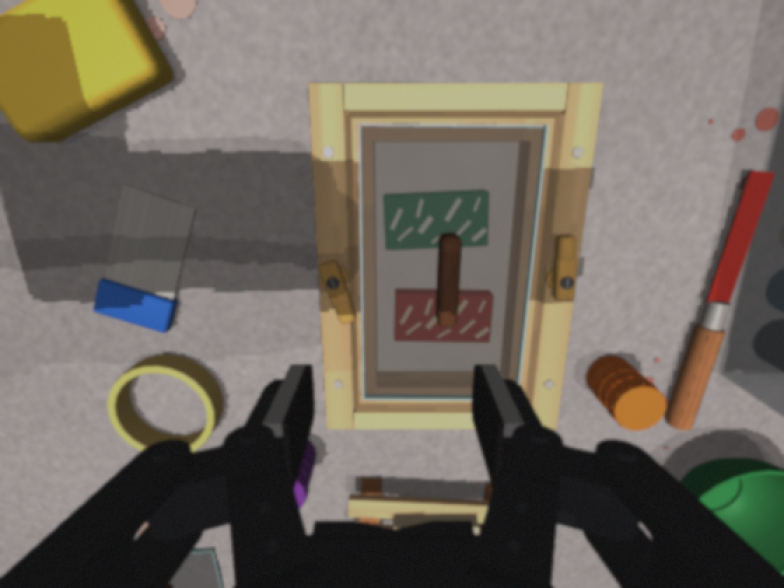

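```bash
python3 -c "
from pl import *
plan([(1,0.503,-0.044,0.09,88.3,42),(1,None,None,0.0555,None,12,2),(1,0.482,None,None,None,6,2)],[0.4997,-0.0103,0.211,88.3])
"
```

```text
1 -1.1 0.1 4 0; 1 -2.2 0.3 8.1 0; 1 -3.4 0.4 12.1 0; 1 -3.4 0.4 13.2 0; 1 -3.4 0.4 14.4 0
1 0 0 1.1 0; 1 0 0 1.1 0; 1 0 0 1.1 0; 1 0 -0.5 1.1 0; 1 0 -1 1.1 0
1 0 -0.5 0 0; 1 0 -1.1 0 0; 1 0 -1.1 0 0; 1 0 -1.1 0 0
end [0.4817, -0.0438, 0.056, 88.3]
```

Call:
send_rows:
  motion: "1 -1.1 0.1 4 0; 1 -2.2 0.3 8.1 0; 1 -3.4 0.4 12.1 0; 1 -3.4 0.4 13.2 0; 1 -3.4 0.4 14.4 0"

```text
clock: 21.7
eef_pos: [0.5031, -0.0441, 0.0657]
tool_rot: [0.718, 0.696, -0.001, -0.001]
ft_force: [0.6, -0.7, 0.8]
grip_width: 0.0003
grasp_force: 0.0
```

Call:
send_rows:
  motion: "1 0 0 1.1 0; 1 0 0 1.1 0; 1 0 0 1.1 0; 1 0 -0.5 1.1 0; 1 0 -1 1.1 0"

```text
clock: 22.2
eef_pos: [0.4938, -0.0439, 0.0573]
tool_rot: [0.718, 0.696, 0.001, 0.001]
ft_force: [-1.5, -0.3, 0.6]
grip_width: 0.0
grasp_force: 0.0
```

Call:
send_rows:
  motion: "1 0 -0.5 0 0; 1 0 -1.1 0 0; 1 0 -1.1 0 0; 1 0 -1.1 0 0"

```text
clock: 22.6
eef_pos: [0.4823, -0.0437, 0.0565]
tool_rot: [0.718, 0.696, 0.0, 0.0]
ft_force: [-0.4, -0.5, 1.7]
grip_width: -0.0001
grasp_force: 0.6
```

```bash
python3 -c "
from pl import *
o=bot.get_obs();print(cur(),o['ft_force'])
plan([(0.3,0.50,None,0.07,88.3,20,),(-0.3,0.5405,-0.017,0.1,88.3,42,2)],[0.4817,-0.0438,0.056,88.3])
plan([(-.3,None,None,0.052,None,20,2),(1,None,None,None,None,42,6)],[0.5405,-0.017,0.1,88.3])
"
```

```text
[np.float64(0.48228194934086327), np.float64(-0.04366238397872857), np.float64(0.05653478355450594), np.float64(88.21748113863028)] [-0.36929674 -0.46958342  1.68646725]
0.3 0 0.9 -0.7 0; 0.3 0.1 1.8 -1.4 0; -0.3 1.5 3.8 -2.9 0; -0.3 2.9 5.8 -4.4 0; -0.3 2.9 5.8 -4.4 0
-0.3 0 0 0 0
end [0.5405, -0.0165, 0.1, 88.3]
-0.3 0 0 1.6 0; -0.3 0 0 3.2 0; -0.3 0 0 4.8 0; -0.3 0 0 4.8 0; -0.3 0 0 4.8 0
1 0 0 0 0; 1 0 0 0 0; 1 0 0 0 0; 1 0 0 0 0; 1 0 0 0 0
1 0 0 0 0
end [0.5405, -0.017, 0.052, 88.3]
```

Call:
send_rows:
  motion: "1 0 -0.2 0 0; 1 0 -0.4 0 0; 1 0 -0.4 0 0"

```text
clock: 22.9
eef_pos: [0.4793, -0.0441, 0.0566]
tool_rot: [0.718, 0.696, 0.0, 0.001]
ft_force: [2.1, -1.2, -1.0]
grip_width: 0.0001
grasp_force: 1.3
```

Run:
```python
from h import *
from pl import cur
im,o=shot('wrist','w4'); print(cur(),o['ft_force'])
cv2.imwrite('pics/w4b.png',cv2.resize(cv2.imread('pics/w4.png'),None,fx=1.4,fy=1.4,interpolation=3))
```

```text
[np.float64(0.4793108807607612), np.float64(-0.0440022966067537), np.float64(0.056584416357271614), np.float64(88.20677009190709)] [ 2.05919715 -1.22132529 -1.04904369]
```

View pics/w4b.png

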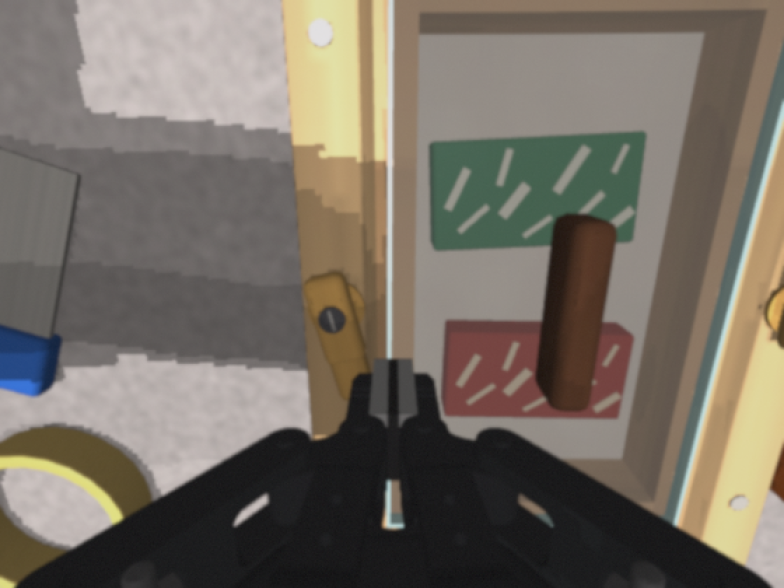

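Call:
send_rows:
  motion: "1 0 -0.2 0 0; 1 0 -0.4 0 0; 1 0 -0.5 0 0; 1 0 -0.5 0 0"

```text
clock: 23.35
eef_pos: [0.4735, -0.0436, 0.0565]
tool_rot: [0.718, 0.696, 0.0, 0.0]
ft_force: [2.3, -3.2, 2.1]
grip_width: -0.0003
grasp_force: 2.5
```

Run:
```python
from h import *
from pl import *
im,o=shot('wrist','w5'); print(cur(),o['ft_force'])
cv2.imwrite('pics/w5b.png',cv2.imread('pics/w5.png')[150:300,200:400])
plan([(0.3,0.50,None,0.075,88.3,20,),(-0.3,0.5405,-0.017,0.1,88.3,42,2)],[0.474,-0.0438,0.056,88.3])
```

```text
[np.float64(0.47353676834318803), np.float64(-0.043575230755908016), np.float64(0.05652164229882305), np.float64(88.21335494950623)] [ 2.27800433 -3.18255952  2.11167438]
0.3 0 1.3 -1 0; 0.3 0.1 2.6 -1.9 0; -0.3 1.5 4.6 -3.1 0; -0.3 2.9 6.6 -4.4 0; -0.3 2.9 6.6 -4.4 0
-0.3 0 0 0 0
end [0.5408, -0.0168, 0.1, 88.3]
```

View pics/w5b.png

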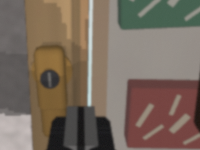

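Call:
send_rows:
  motion: "0.3 0 1.3 -1 0; 0.3 0.1 2.6 -1.9 0; -0.3 1.5 4.6 -3.1 0; -0.3 2.9 6.6 -4.4 0; -0.3 2.9 6.6 -4.4 0"

```text
clock: 23.9
eef_pos: [0.5425, -0.0143, 0.1014]
tool_rot: [0.717, 0.697, 0.002, 0.0]
ft_force: [0.4, -0.1, 0.3]
grip_width: 0.0559
grasp_force: 0.0
```

Call:
send_rows:
  motion: "-0.3 0 0 1.6 0; -0.3 0 0 3.2 0; -0.3 0 0 4.8 0; -0.3 0 0 4.8 0; -0.3 0 0 4.8 0"

```text
clock: 24.4
eef_pos: [0.5385, -0.0162, 0.0515]
tool_rot: [0.718, 0.696, -0.001, -0.002]
ft_force: [0.3, 0.6, 0.1]
grip_width: 0.0553
grasp_force: 0.0
```

Call:
send_rows:
  motion: "1 0 0 0 0; 1 0 0 0 0; 1 0 0 0 0; 1 0 0 0 0; 1 0 0 0 0"

```text
clock: 24.9
eef_pos: [0.5409, -0.0164, 0.0533]
tool_rot: [0.718, 0.696, 0.001, 0.001]
ft_force: [-0.3, -0.3, 6.3]
grip_width: 0.0123
grasp_force: 61.6
```

Run:
```python
from h import *
from pl import *
o=bot.get_obs(); print(cur(),o['ft_force'],o['grip_width'])
plan([(1,None,None,0.092,88.3,10),(1,None,None,0.15,88.3,30),(1,0.573,0.333,0.10,88.3,38),(1,None,None,0.013,None,22,2)],[0.5405,-0.017,0.052,88.3])
plan([(-.4,None,None,None,None,42,4),(-.4,None,None,0.08,None,30),(-.41,0.538,-0.05,0.20,180,40,2)],[0.573,0.333,0.013,88.3])
```

```text
[np.float64(0.5409287920508915), np.float64(-0.01644718385866088), np.float64(0.0532699441371883), np.float64(88.2232399560372)] [-0.34228597 -0.32850091  6.33125661] 0.01232251502031418
1 0 0 -1 0; 1 0 0 -2 0; 1 0 0 -3 0; 1 0 0 -4 0; 1 0 0 -6.9 0
1 0 0 -2.9 0; 1 3.5 0.2 -2.4 0; 1 7 0.4 -1.9 0; 1 10.5 0.7 -1.4 0; 1 14 0.9 -0.9 0
1 3.5 0.2 0.5 0; 1 7 0.4 1 0; 1 10.6 0.6 1.5 0; 1 14.1 0.9 2 0; 1 17.6 1.1 2.5 0
1 3.5 0.2 0.5 0; 1 3.5 0.2 2.7 0; 1 3.5 0.2 4.9 0; 1 3.5 0.2 7 0; 1 3.5 0.2 9.2 0
1 0 0 0 0; 1 0 0 0 0
end [0.5729, 0.3332, 0.013, 88.3]
-0.4 0 0 0 0; -0.4 0 0 0 0; -0.4 0 0 0 0; -0.4 0 0 0 0; -0.4 0 0 -2.2 0
-0.4 0 0 -2.3 0; -0.4 0 0 -4.5 0; -0.41 -3.2 -0.2 -5.5 -0.13; -0.41 -6.4 -0.4 -6.5 -0.27; -0.41 -9.6 -0.6 -7.5 -0.4
-0.41 -2.9 -1.4 -1 -0.13; -0.41 -5.7 -2.8 -2 -0.27; -0.41 -8.6 -4.3 -3 -0.4; -0.41 -11.5 -5.7 -4 -0.53; -0.41 -14.3 -7.1 -5 -0.67
-0.41 -1.4 -3 -1 -0.13; -0.41 -2.7 -5.9 -2 -0.26; -0.41 -4.1 -8.8 -3 -0.4; -0.41 -5.5 -11.7 -4 -0.53; -0.41 -5.5 -11.7 -4 -0.53
-0.41 0 0.1 0 0
end [0.538, -0.0495, 0.2, 179.9732]
```

Call:
send_rows:
  motion: "1 0 0 -1 0; 1 0 0 -2 0; 1 0 0 -3 0; 1 0 0 -4 0; 1 0 0 -6.9 0"

```text
clock: 25.4
eef_pos: [0.5382, -0.0164, 0.12]
tool_rot: [0.718, 0.696, -0.002, -0.002]
ft_force: [-0.1, -1.0, -1.7]
grip_width: 0.0125
grasp_force: 60.5
```

Call:
send_rows:
  motion: "1 0 0 -2.9 0; 1 3.5 0.2 -2.4 0; 1 7 0.4 -1.9 0; 1 10.5 0.7 -1.4 0; 1 14 0.9 -0.9 0"

```text
clock: 25.9
eef_pos: [0.5539, 0.1244, 0.131]
tool_rot: [0.718, 0.696, 0.0, 0.0]
ft_force: [0.4, -0.3, -1.8]
grip_width: 0.0124
grasp_force: 60.7
```

Call:
send_rows:
  motion: "1 3.5 0.2 0.5 0; 1 7 0.4 1 0; 1 10.6 0.6 1.5 0; 1 14.1 0.9 2 0; 1 17.6 1.1 2.5 0"

```text
clock: 26.4
eef_pos: [0.5702, 0.3003, 0.1057]
tool_rot: [0.718, 0.696, 0.0, 0.0]
ft_force: [0.4, 1.5, -2.4]
grip_width: 0.0129
grasp_force: 60.7
```

Call:
send_rows:
  motion: "1 3.5 0.2 0.5 0; 1 3.5 0.2 2.7 0; 1 3.5 0.2 4.9 0; 1 3.5 0.2 7 0; 1 3.5 0.2 9.2 0"

```text
clock: 26.9
eef_pos: [0.5732, 0.3341, 0.013]
tool_rot: [0.718, 0.696, 0.0, 0.0]
ft_force: [0.2, 0.0, 26.2]
grip_width: 0.0127
grasp_force: 65.8
```

Call:
send_rows:
  motion: "1 0 0 0 0; 1 0 0 0 0"

```text
clock: 27.1
eef_pos: [0.5731, 0.3337, 0.0135]
tool_rot: [0.718, 0.696, -0.0, -0.0]
ft_force: [-0.3, 0.1, -1.0]
grip_width: 0.0127
grasp_force: 64.6
```

Run:
```python
from h import *
from pl import *
im,o=shot('scene','s3'); print(cur(),o['ft_force'],o['grip_width'])
cv2.imwrite('pics/s3b.png',cv2.resize(cv2.imread('pics/s3.png')[110:360,180:520],None,fx=2,fy=2,interpolation=3))
```

```text
[np.float64(0.5733000860007321), np.float64(0.33377376274399634), np.float64(0.013722065174389259), np.float64(88.2228983488185)] [-0.33864528  0.1258548  -0.96490213] 0.012697179695547223
```

View pics/s3b.png

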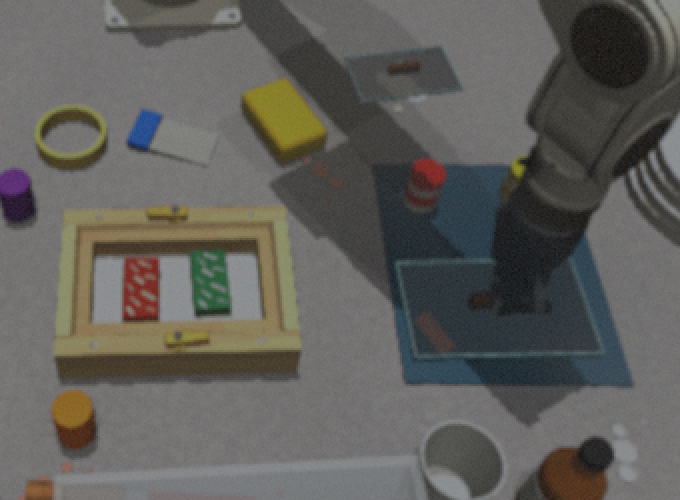

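Call:
send_rows:
  motion: "-0.4 0 0 0 0; -0.4 0 0 0 0; -0.4 0 0 0 0; -0.4 0 0 0 0; -0.4 0 0 -2.2 0"

```text
clock: 27.65
eef_pos: [0.5707, 0.3323, 0.0322]
tool_rot: [0.718, 0.696, -0.003, -0.001]
ft_force: [0.4, -0.6, -0.2]
grip_width: 0.0596
grasp_force: 0.0
```

Call:
send_rows:
  motion: "-0.4 0 0 -2.3 0; -0.4 0 0 -4.5 0; -0.41 -3.2 -0.2 -5.5 -0.13; -0.41 -6.4 -0.4 -6.5 -0.27; -0.41 -9.6 -0.6 -7.5 -0.4"

```text
clock: 28.15
eef_pos: [0.564, 0.2372, 0.111]
tool_rot: [0.563, 0.827, 0.0, 0.0]
ft_force: [0.0, -0.1, 0.4]
grip_width: 0.0602
grasp_force: 0.0
```

Call:
send_rows:
  motion: "-0.41 -2.9 -1.4 -1 -0.13; -0.41 -5.7 -2.8 -2 -0.27; -0.41 -8.6 -4.3 -3 -0.4; -0.41 -11.5 -5.7 -4 -0.53; -0.41 -14.3 -7.1 -5 -0.67"

```text
clock: 28.65
eef_pos: [0.5493, 0.0777, 0.161]
tool_rot: [0.26, 0.966, 0.0, 0.0]
ft_force: [0.6, 0.1, 0.2]
grip_width: 0.06
grasp_force: 0.0
```

Call:
send_rows:
  motion: "-0.41 -1.4 -3 -1 -0.13; -0.41 -2.7 -5.9 -2 -0.26; -0.41 -4.1 -8.8 -3 -0.4; -0.41 -5.5 -11.7 -4 -0.53; -0.41 -5.5 -11.7 -4 -0.53"

```text
clock: 29.15
eef_pos: [0.5382, -0.0533, 0.2022]
tool_rot: [0.003, 1.0, -0.001, 0.002]
ft_force: [0.7, 1.0, -0.1]
grip_width: 0.0604
grasp_force: 0.0
```

Call:
send_rows:
  motion: "-0.41 0 0.1 0 0; -0.41 0 0.1 0 0"

```text
clock: 29.35
eef_pos: [0.5374, -0.048, 0.2]
tool_rot: [0.001, 1.0, 0.0, -0.0]
ft_force: [0.1, 0.2, -0.2]
grip_width: 0.0604
grasp_force: 0.0
```

Run:
```python
from h import *
from pl import *
im,o=shot('wrist','w6'); print(cur(),o['ft_force'],o['grip_width'])
h=cv2.cvtColor(im,cv2.COLOR_RGB2HSV)
def blob(m,z):
    m=cv2.morphologyEx(m.astype(np.uint8),cv2.MORPH_CLOSE,np.ones((13,13)))
    n,l,s,c=cv2.connectedComponentsWithStats(m); i=1+np.argmax(s[1:,4]); 
    cs,_=cv2.findContours((l==i).astype(np.uint8),0,2); r=cv2.minAreaRect(max(cs,key=len))
    b=np.array([p2w('wrist',*p,z,o)[:2] for p in cv2.boxPoints(r)]); print(s[i],r,'ctr',b.mean(0).round(4)); print(b.round(4).tolist())
m=(((h[...,0]<8)|(h[...,0]>170))&(h[...,1]>110)); m[:, 420:]=0; blob(m,.030)
m=((h[...,0]>45)&(h[...,0]<95)&(h[...,1]>80)); blob(m,.030)
cv2.imwrite('pics/w6b.png',cv2.resize(cv2.imread('pics/w6.png'),None,fx=1.4,fy=1.4,interpolation=3))
```

```text
[np.float64(0.5373974294053409), np.float64(-0.04773251927016604), np.float64(0.1998854004087514), np.float64(179.94058493634472)] [ 0.05159049  0.21533594 -0.2377964 ] 0.060378899783485984
[ 251  152   41   74 2748] ((270.4739990234375, 188.12391662597656), (38.75803756713867, 72.81182098388672), 2.385944128036499) ctr [ 0.5392 -0.0568]
[[0.5761, -0.0791], [0.5006, -0.0737], [0.5022, -0.0361], [0.578, -0.0386]]
[ 325  147   42   73 2846] ((345.6716613769531, 182.99061584472656), (39.78376388549805, 73.05590057373047), 1.6365771293640137) ctr [0.5341 0.0187]
[[0.571, -0.0007], [0.4959, -0.0018], [0.4972, 0.0367], [0.5724, 0.0407]]
```

View pics/w6b.png

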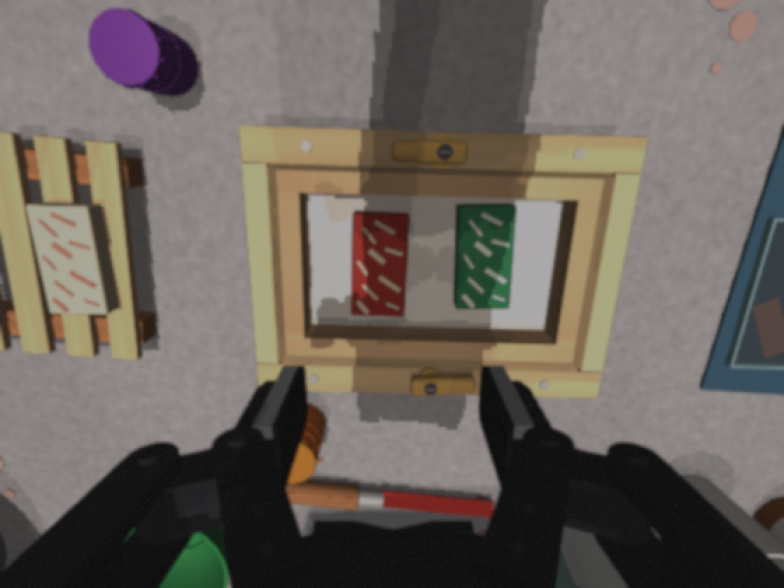

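Run:
```python
from pl import *
plan([(-.41,.539,-.057,.07,177.5,40),(-.41,None,None,.019,None,15,2),(1,None,None,None,None,42,7)],[.538,-.0485,.2,179.95])
plan([(1,None,None,.04,None,10),(1,None,None,.11,None,30),(1,.521,-.367,.11,176,38),(1,None,None,.05,None,25,1),(1,None,None,.034,None,6,3)],[.539,-.057,.019,177.5])
```

```text
-0.41 0 -0.2 3.2 0.01; -0.41 -0.1 -0.4 6.5 0.02; -0.41 -0.1 -0.6 9.8 0.03; -0.41 -0.1 -0.8 13 0.04; -0.41 -0.1 -0.8 14.3 0.04
-0.41 0 0 1.2 0; -0.41 0 0 2.5 0; -0.41 0 0 3.8 0; -0.41 0 0 3.8 0; -0.41 0 0 3.8 0
1 0 0 0 0; 1 0 0 0 0; 1 0 0 0 0; 1 0 0 0 0; 1 0 0 0 0
1 0 0 0 0; 1 0 0 0 0
end [0.539, -0.0565, 0.019, 177.6582]
1 0 0 -0.7 0; 1 0 0 -1.4 0; 1 0 0 -2.1 0; 1 0 0 -4.4 0; 1 0 0 -6.8 0
1 0 0 -2.3 0; 1 0 -3.4 -2.3 0; 1 0.1 -6.9 -2.3 0.01; 1 0.1 -10.3 -2.3 0.01; 1 0.2 -13.8 -2.3 0.01
1 0 -3.4 0 0; 1 0 -6.9 0 0.01; 1 0 -10.4 0 0.01; 1 0.1 -13.8 0 0.01; 1 0.1 -17.3 0 0.02
1 0 0 2 0; 1 0 0 4 0; 1 0 0 6 0; 1 0 0 6 0; 1 0 0 6.5 0
1 0 0 0.6 0; 1 0 0 1.1 0; 1 0 0 1.1 0; 1 0 0 1.1 0; 1 0 0 1.1 0
end [0.5207, -0.3675, 0.034, 175.7811]
```

Call:
send_rows:
  motion: "-0.41 0 -0.2 3.2 0.01; -0.41 -0.1 -0.4 6.5 0.02; -0.41 -0.1 -0.6 9.8 0.03; -0.41 -0.1 -0.8 13 0.04; -0.41 -0.1 -0.8 14.3 0.04"

```text
clock: 29.9
eef_pos: [0.5359, -0.0553, 0.0535]
tool_rot: [0.02, 1.0, 0.0, -0.003]
ft_force: [-0.0, 0.3, 0.4]
grip_width: 0.0604
grasp_force: 0.0
```

Call:
send_rows:
  motion: "-0.41 0 0 1.2 0; -0.41 0 0 2.5 0; -0.41 0 0 3.8 0; -0.41 0 0 3.8 0; -0.41 0 0 3.8 0"

```text
clock: 30.4
eef_pos: [0.5387, -0.0567, 0.0193]
tool_rot: [0.021, 1.0, -0.0, -0.0]
ft_force: [-0.5, 0.5, 1.0]
grip_width: 0.0602
grasp_force: 0.0
```

Call:
send_rows:
  motion: "1 0 0 0 0; 1 0 0 0 0; 1 0 0 0 0; 1 0 0 0 0; 1 0 0 0 0"

```text
clock: 30.9
eef_pos: [0.5396, -0.0569, 0.0205]
tool_rot: [0.021, 1.0, -0.0, 0.001]
ft_force: [-0.8, -0.7, 6.0]
grip_width: 0.0384
grasp_force: 61.2
```

Call:
send_rows:
  motion: "1 0 0 0 0; 1 0 0 0 0"

```text
clock: 31.1
eef_pos: [0.5396, -0.0569, 0.0206]
tool_rot: [0.021, 1.0, -0.0, 0.001]
ft_force: [-0.8, -0.6, 5.8]
grip_width: 0.0386
grasp_force: 61.2
```

Call:
send_rows:
  motion: "1 0 0 -0.7 0; 1 0 0 -1.4 0; 1 0 0 -2.1 0; 1 0 0 -2.1 0"

```text
clock: 31.5
eef_pos: [0.5396, -0.0568, 0.0416]
tool_rot: [0.021, 1.0, -0.0, 0.001]
ft_force: [-0.4, 0.4, -1.5]
grip_width: 0.0382
grasp_force: 60.5
```

Gripped. Continue to the rack.

Call:
send_rows:
  motion: "1 0 0 -2.3 0; 1 0 0 -4.7 0; 1 0 0 -7 0; 1 0 0 -7 0"

```text
clock: 31.9
eef_pos: [0.5412, -0.057, 0.1136]
tool_rot: [0.021, 1.0, -0.0, 0.003]
ft_force: [0.1, -0.8, -0.9]
grip_width: 0.038
grasp_force: 60.7
```

Call:
send_rows:
  motion: "1 0 -3.4 0 0; 1 0.1 -6.9 0 0.01; 1 0.1 -10.3 0 0.01; 1 0.2 -13.8 0 0.01; 1 0.2 -15.5 0 0.01"

```text
clock: 32.4
eef_pos: [0.5291, -0.2139, 0.1089]
tool_rot: [0.027, 1.0, -0.0, -0.001]
ft_force: [-0.2, 0.1, -0.8]
grip_width: 0.0382
grasp_force: 60.7
```

Call:
send_rows:
  motion: "1 0 -3.4 0 0; 1 0 -6.9 0 0.01; 1 0 -10.4 0 0.01; 1 0.1 -13.8 0 0.01; 1 0.1 -15.6 0 0.02"

```text
clock: 32.9
eef_pos: [0.5203, -0.3693, 0.1089]
tool_rot: [0.037, 0.999, 0.0, -0.001]
ft_force: [0.1, 0.7, -0.4]
grip_width: 0.0382
grasp_force: 60.7
```

Call:
send_rows:
  motion: "1 0 0 2 0; 1 0 0 4 0; 1 0 0 6 0; 1 0 0 6 0; 1 0 0 6.5 0"

```text
clock: 33.4
eef_pos: [0.5212, -0.3669, 0.045]
tool_rot: [0.036, 0.999, 0.0, -0.0]
ft_force: [1.1, 0.6, -1.0]
grip_width: 0.0382
grasp_force: 60.7
```

Run:
```python
from h import *
from pl import *
im,o=shot('scene','s4'); print(cur(),o['ft_force'],o['grip_width'])
cv2.imwrite('pics/s4b.png',cv2.resize(cv2.imread('pics/s4.png')[180:320,40:220],None,fx=3,fy=3,interpolation=3))
```

```text
[np.float64(0.5212510729759454), np.float64(-0.3669556071563828), np.float64(0.04469601331346871), np.float64(175.91190102216805)] [ 1.05835247  0.58778062 -0.95609671] 0.03822587966872089
```

View pics/s4b.png

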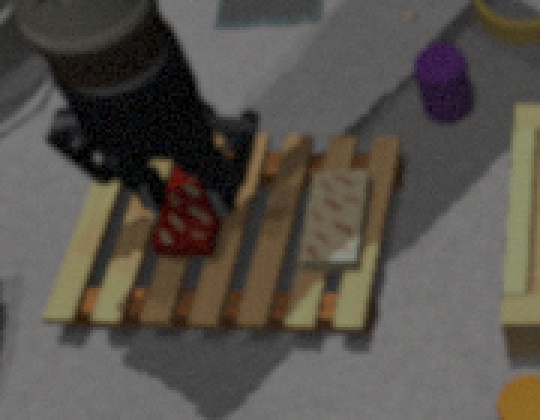

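Call:
send_rows:
  motion: "1 0 0 0.4 0; 1 0 0 0.8 0; 1 0 0 1 0; 1 0 0 1 0; 1 0 0 1 0"

```text
clock: 33.95
eef_pos: [0.5212, -0.3673, 0.0355]
tool_rot: [0.036, 0.999, -0.0, 0.0]
ft_force: [-0.3, -0.6, -1.4]
grip_width: 0.0379
grasp_force: 60.7
```

Call:
send_rows:
  motion: "1 0 0 0.1 0; 1 0 0 0.2 0; 1 0 0 0.2 0; 1 0 0 0.2 0"

```text
clock: 34.35
eef_pos: [0.5213, -0.3675, 0.0346]
tool_rot: [0.036, 0.999, -0.0, 0.001]
ft_force: [-1.8, 2.5, 5.6]
grip_width: 0.0386
grasp_force: 61.4
```

Call:
send_rows:
  motion: "-0.4 0 0 0 0; -0.4 0 0 0 0; -0.4 0 0 0 0; -0.4 0 0 0 0; -0.4 0 0 0 0"

```text
clock: 34.85
eef_pos: [0.521, -0.3672, 0.0331]
tool_rot: [0.036, 0.999, 0.0, -0.0]
ft_force: [-0.3, -0.5, 0.2]
grip_width: 0.0598
grasp_force: 0.0
```

Run:
```python
from pl import *
print(cur())
plan([(-.4,None,None,.06,None,13),(-.4,None,None,.13,None,35),(-.3,.5729,.3332,.09,88.3,42,2),(-.3,None,None,.0125,None,20,2),(1,None,None,None,None,42,6)],[.5207,-.3675,.033,175.85])
```

```text
[np.float64(0.5210351072417589), np.float64(-0.3672237323498077), np.float64(0.033102929032865866), np.float64(175.8867651355545)]
-0.4 0 0 -0.9 0; -0.4 0 0 -1.8 0; -0.4 0 0 -2.7 0; -0.4 0 0 -6.2 0; -0.4 0 0 -9.7 0
-0.3 0 4.1 0.2 0.09; -0.3 0 8.3 0.5 0.18; -0.3 0 12.4 0.7 0.27; -0.3 0 16.5 0.9 0.36; -0.3 0 20.7 1.2 0.45
-0.3 1.7 3.7 0.2 0.09; -0.3 3.5 7.4 0.4 0.18; -0.3 5.3 11.2 0.7 0.27; -0.3 7.1 14.9 0.9 0.36; -0.3 8.9 18.6 1.2 0.45
-0.3 3.2 2.6 0.2 0.09; -0.3 6.5 5.2 0.4 0.18; -0.3 9.7 7.7 0.7 0.27; -0.3 12.9 10.3 0.9 0.36; -0.3 16.2 12.9 1.1 0.45
-0.3 4 0.9 0.3 0.09; -0.3 8 1.8 0.5 0.18; -0.3 8 1.8 0.5 0.18; -0.3 8 1.8 0.5 0.18; -0.3 8 1.8 2.4 0.18
-0.3 0 0 2 0; -0.3 0 0 3.9 0; -0.3 0 0 5.9 0; -0.3 0 0 5.9 0; -0.3 0 0 5.9 0
1 0 0 0 0; 1 0 0 0 0; 1 0 0 0 0; 1 0 0 0 0; 1 0 0 0 0
1 0 0 0 0
end [0.5727, 0.3329, 0.012, 88.1875]
```

Call:
send_rows:
  motion: "-0.4 0 0 -0.9 0; -0.4 0 0 -1.8 0; -0.4 0 0 -2.7 0; -0.4 0 0 -6.2 0; -0.4 0 0 -9.7 0"

```text
clock: 35.35
eef_pos: [0.5206, -0.367, 0.1313]
tool_rot: [0.036, 0.999, 0.0, -0.001]
ft_force: [-0.3, -0.3, 0.1]
grip_width: 0.0604
grasp_force: 0.0
```

Call:
send_rows:
  motion: "-0.3 0 4.1 0.2 0.09; -0.3 0 8.3 0.5 0.18; -0.3 0 12.4 0.7 0.27; -0.3 0 16.5 0.9 0.36; -0.3 0 20.7 1.2 0.45"

```text
clock: 35.85
eef_pos: [0.5364, -0.1595, 0.1198]
tool_rot: [0.26, 0.966, -0.0, 0.001]
ft_force: [0.2, 0.6, -1.1]
grip_width: 0.0553
grasp_force: 0.0
```

Call:
send_rows:
  motion: "-0.3 1.7 3.7 0.2 0.09; -0.3 3.5 7.4 0.4 0.18; -0.3 5.3 11.2 0.7 0.27; -0.3 7.1 14.9 0.9 0.36; -0.3 8.9 18.6 1.2 0.45"

```text
clock: 36.35
eef_pos: [0.5521, 0.0465, 0.1077]
tool_rot: [0.469, 0.883, 0.001, 0.001]
ft_force: [0.4, -0.1, 0.4]
grip_width: 0.0555
grasp_force: 0.0
```

Call:
send_rows:
  motion: "-0.3 3.2 2.6 0.2 0.09; -0.3 6.5 5.2 0.4 0.18; -0.3 9.7 7.7 0.7 0.27; -0.3 12.9 10.3 0.9 0.36; -0.3 16.2 12.9 1.1 0.45"

```text
clock: 36.85
eef_pos: [0.5671, 0.2531, 0.0966]
tool_rot: [0.654, 0.757, 0.001, 0.0]
ft_force: [1.0, 0.3, 0.4]
grip_width: 0.0555
grasp_force: 0.0
```

Call:
send_rows:
  motion: "-0.3 4 0.9 0.3 0.09; -0.3 8 1.8 0.5 0.18; -0.3 8 1.8 0.5 0.18; -0.3 8 1.8 0.5 0.18"

```text
clock: 37.25
eef_pos: [0.5724, 0.3342, 0.0907]
tool_rot: [0.717, 0.697, 0.0, 0.0]
ft_force: [-0.6, -0.9, -0.1]
grip_width: 0.0554
grasp_force: 0.0
```

Run:
```python
from h import *
from pl import *
shot('scene','s5')
p=cur(); print(p)
plan([(-.3,.573,.3335,None,88.25,20),(-.3,None,None,.0125,None,20,2),(1,None,None,None,None,42,6)],p)
plan([(1,None,None,0.11,88.3,30),(1,0.5405,-.017,0.13,88.3,38,3)],[.573,.3335,.0125,88.25])
```

```text
[np.float64(0.5725172353569216), np.float64(0.33297583252266016), np.float64(0.09075681643592105), np.float64(88.28066080931379)]
-0.3 0.1 0 0 0; -0.3 0.1 0 2 0; -0.3 0.1 0 3.9 0; -0.3 0.1 0 5.9 0; -0.3 0.1 0 7.8 0
-0.3 0 0 0 0; -0.3 0 0 0 0; 1 0 0 0 0; 1 0 0 0 0; 1 0 0 0 0
1 0 0 0 0; 1 0 0 0 0; 1 0 0 0 0
end [0.5725, 0.334, 0.0128, 88.2807]
1 0 0 -2.4 0; 1 0 0 -4.9 0; 1 0 0 -7.3 0; 1 0 0 -9.8 0; 1 -3.5 -0.2 -10 0
1 -3.5 -0.2 -0.2 0; 1 -7 -0.5 -0.4 0; 1 -10.6 -0.7 -0.6 0; 1 -14.1 -0.9 -0.7 0; 1 -17.6 -1.1 -0.9 0
1 -3.5 -0.2 -0.3 0; 1 -7 -0.4 -0.5 0; 1 -10.5 -0.7 -0.7 0; 1 -14 -0.9 -0.9 0; 1 -14 -0.9 -0.9 0
1 0 0 0.1 0; 1 0 0 0.1 0
end [0.5403, -0.0167, 0.1295, 88.25]
```

Call:
send_rows:
  motion: "-0.3 0.1 0 0 0; -0.3 0.1 0 2 0; -0.3 0.1 0 3.9 0; -0.3 0.1 0 5.9 0; -0.3 0.1 0 7.8 0"

```text
clock: 37.8
eef_pos: [0.5731, 0.3324, 0.0122]
tool_rot: [0.719, 0.695, 0.0, 0.0]
ft_force: [-1.1, 0.2, 0.5]
grip_width: 0.0554
grasp_force: 0.0
```

Call:
send_rows:
  motion: "-0.3 0 0 0 0; -0.3 0 0 0 0; 1 0 0 0 0; 1 0 0 0 0; 1 0 0 0 0"

```text
clock: 38.3
eef_pos: [0.5734, 0.3345, 0.0138]
tool_rot: [0.718, 0.696, 0.001, 0.0]
ft_force: [-3.8, -3.6, 11.7]
grip_width: 0.0127
grasp_force: 52.6
```

Call:
send_rows:
  motion: "1 0 0 0 0; 1 0 0 0 0; 1 0 0 0 0"

```text
clock: 38.6
eef_pos: [0.5735, 0.3346, 0.0139]
tool_rot: [0.718, 0.696, 0.001, 0.0]
ft_force: [-0.7, -0.9, 6.1]
grip_width: 0.0124
grasp_force: 61.6
```

Call:
send_rows:
  motion: "1 0 0 -2.4 0; 1 0 0 -4.9 0; 1 0 0 -7.3 0; 1 0 0 -9.8 0; 1 -3.5 -0.2 -10 0"

```text
clock: 39.1
eef_pos: [0.5717, 0.3039, 0.1159]
tool_rot: [0.716, 0.698, 0.005, 0.0]
ft_force: [0.5, -1.0, -1.0]
grip_width: 0.0124
grasp_force: 60.8
```

Call:
send_rows:
  motion: "1 -3.5 -0.2 -0.2 0; 1 -7 -0.5 -0.4 0; 1 -10.6 -0.7 -0.6 0; 1 -14.1 -0.9 -0.7 0; 1 -17.6 -1.1 -0.9 0"

```text
clock: 39.6
eef_pos: [0.5521, 0.1223, 0.1206]
tool_rot: [0.718, 0.696, -0.001, -0.0]
ft_force: [0.8, -0.6, -1.7]
grip_width: 0.0125
grasp_force: 60.8
```

Call:
send_rows:
  motion: "1 -3.5 -0.2 -0.3 0; 1 -7 -0.4 -0.5 0; 1 -10.5 -0.7 -0.7 0; 1 -14 -0.9 -0.9 0; 1 -14 -0.9 -0.9 0"

```text
clock: 40.1
eef_pos: [0.5388, -0.0199, 0.1301]
tool_rot: [0.72, 0.694, -0.001, 0.0]
ft_force: [-0.1, 1.0, -2.6]
grip_width: 0.0126
grasp_force: 60.8
```

Call:
send_rows:
  motion: "1 0 0 0 0; 1 0 0 0 0"

```text
clock: 40.3
eef_pos: [0.5395, -0.0154, 0.1299]
tool_rot: [0.718, 0.696, -0.0, -0.0]
ft_force: [-0.4, 0.1, -1.2]
grip_width: 0.0126
grasp_force: 60.8
```

Run:
```python
from h import *
from pl import *
p=cur(); print(p)
im,o=shot('wrist','w7')
cv2.imwrite('pics/w7b.png',cv2.resize(cv2.imread('pics/w7.png'),None,fx=1.4,fy=1.4,interpolation=3))
plan([(1,0.541,-.017,.075,88.25,20),(1,None,None,.053,None,7,2)],p)
```

```text
[np.float64(0.5395228631292317), np.float64(-0.015354073562218), np.float64(0.1299075367813693), np.float64(88.26184139455636)]
1 -0.1 0.1 1.8 0; 1 -0.1 0.1 3.7 0; 1 -0.2 0.2 5.5 0; 1 -0.2 0.2 6 0; 1 -0.2 0.2 6.6 0
1 0 0 0.5 0; 1 0 0 1.1 0; 1 0 0 1.1 0; 1 0 0 1.1 0
end [0.5415, -0.0174, 0.0529, 88.2618]
```

View pics/w7b.png

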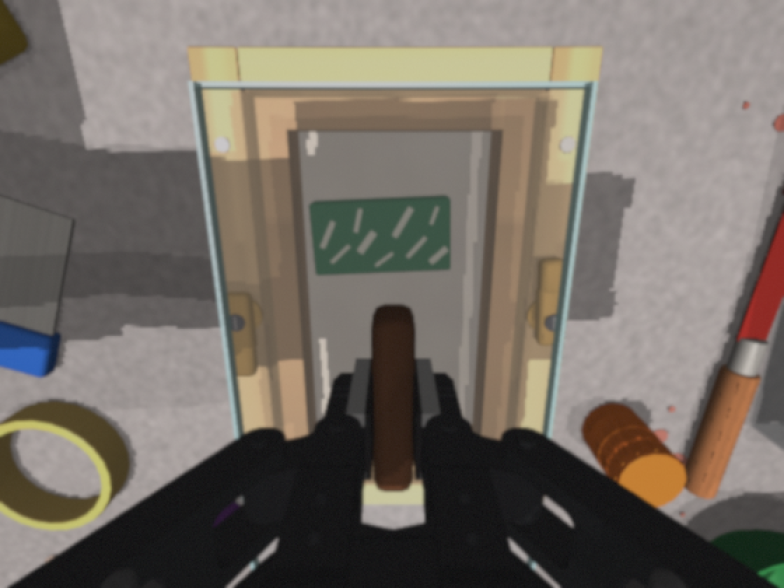

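Call:
send_rows:
  motion: "1 -0.1 0.1 1.8 0; 1 -0.1 0.1 3.7 0; 1 -0.2 0.1 5.5 0; 1 -0.2 0.1 6 0; 1 -0.2 0.1 6.6 0"

```text
clock: 40.85
eef_pos: [0.5408, -0.0171, 0.064]
tool_rot: [0.717, 0.697, -0.0, -0.0]
ft_force: [0.7, -0.1, -1.8]
grip_width: 0.013
grasp_force: 60.7
```

Call:
send_rows:
  motion: "1 0 0 0.4 0; 1 0 0 0.8 0; 1 0 0 1.1 0; 1 0 0 1.1 0"

```text
clock: 41.25
eef_pos: [0.5412, -0.018, 0.0538]
tool_rot: [0.718, 0.696, 0.0, 0.0]
ft_force: [-0.6, 0.4, -1.2]
grip_width: 0.0127
grasp_force: 60.9
```

Call:
send_rows:
  motion: "1 0 0 0.1 0; 1 0 0 0.1 0; 1 0 0 0.1 0"

```text
clock: 41.55
eef_pos: [0.5412, -0.018, 0.0538]
tool_rot: [0.718, 0.696, 0.001, 0.001]
ft_force: [-2.4, -0.4, 6.2]
grip_width: 0.0127
grasp_force: 61.8
```

Call:
send_rows:
  motion: "-0.3 0 0 0 0; -0.3 0 0 0 0; -0.3 0 0 0 0; -0.3 0 0 0 0; -0.3 0 0 0 0"

```text
clock: 42.05
eef_pos: [0.5407, -0.0181, 0.0522]
tool_rot: [0.718, 0.696, -0.0, -0.0]
ft_force: [-0.6, -0.9, -0.3]
grip_width: 0.0555
grasp_force: 0.0
```

Run:
```python
from pl import *
# front button: tail along -y -> swing back to 0. closed-finger straddle
p=cur(); print(p)
P=(0.4618,-0.0155)
a=[(0.6,P[0]+.024*np.cos(t),P[1]+.024*np.sin(t),0.0555,180+np.degrees(t)) for t in np.linspace(-1.57,0.17,14)]
plan([(-.3,None,None,.1,None,20),(.2,*a[0][1:3],.095,90,25,1),(.2,None,None,.0555,None,13,2),(.6,None,None,None,None,20,2)]+a[1:]+[(.2,None,None,None,None,20,2),(.2,None,None,.1,None,20)],p)
```

```text
[np.float64(0.5406908913984457), np.float64(-0.018073056727979986), np.float64(0.05215981284177808), np.float64(88.21990832729765)]
-0.3 0 0 -1.6 0; -0.3 0 0 -3.2 0; -0.3 0 0 -4.8 0; 0.2 -0.6 -2 -4.7 -0.01; 0.2 -1.2 -3.9 -4.5 -0.02
0.2 -0.6 -2 0.1 0; 0.2 -1.1 -3.9 0.2 -0.01; 0.2 -1.1 -3.9 0.2 -0.01; 0.2 -1.1 -3.9 1.2 -0.01; 0.2 -1.1 -3.9 2.2 -0.01
0.2 0 0 1 0; 0.2 0 0 2 0; 0.2 0 0 2 0; 0.2 0 0 2 0; 0.6 0 0 2 0
0.6 0 0 0 0; 0.6 0 0.3 0 -0.14; 0.6 0.1 0.6 0 -0.27; 0.6 0.2 0.9 0 -0.4; 0.6 0.3 1.2 0 -0.54
0.6 0.1 0.3 0 -0.13; 0.6 0.1 0.6 0 -0.26; 0.6 0.2 0.9 0 -0.4; 0.6 0.4 1.2 0 -0.53; 0.6 0.5 1.5 0 -0.67
0.6 0.1 0.3 0 -0.13; 0.6 0.1 0.7 0 -0.26; 0.6 0.2 1 0 -0.4; 0.6 0.4 1.2 0 -0.53; 0.2 0.4 1.2 0 -0.53
0.2 0 0 0 0; 0.2 0 0 -1.5 0; 0.2 0 0 -3 0; 0.2 0 0 -4.5 0
end [0.485, -0.0118, 0.1002, 189.6334]
```

Call:
send_rows:
  motion: "-0.3 0 0 -1.6 0; -0.3 0 0 -3.2 0; -0.3 0 0 -4.8 0; 0.2 -0.6 -2 -4.7 -0.01; 0.2 -1.2 -3.9 -4.5 -0.02"

```text
clock: 42.55
eef_pos: [0.5019, -0.0289, 0.098]
tool_rot: [0.711, 0.704, 0.001, 0.001]
ft_force: [-1.5, 0.6, -1.1]
grip_width: 0.0342
grasp_force: 0.0
```

Call:
send_rows:
  motion: "0.2 -0.6 -2 0.1 0; 0.2 -1.1 -3.9 0.2 -0.01; 0.2 -1.1 -3.9 0.2 -0.01; 0.2 -1.1 -3.9 1.2 -0.01; 0.2 -1.1 -3.9 2.2 -0.01"

```text
clock: 43.05
eef_pos: [0.4638, -0.0393, 0.0751]
tool_rot: [0.707, 0.707, 0.001, 0.001]
ft_force: [-0.5, -0.2, -0.6]
grip_width: 0.034
grasp_force: 0.0
```

Call:
send_rows:
  motion: "0.2 0 0 1 0; 0.2 0 0 2 0; 0.2 0 0 2 0; 0.2 0 0 2 0; 0.6 0 0 2 0"

```text
clock: 43.55
eef_pos: [0.4626, -0.0394, 0.0554]
tool_rot: [0.707, 0.707, 0.0, 0.0]
ft_force: [-0.3, -0.1, -0.0]
grip_width: 0.0207
grasp_force: 0.0
```

Call:
send_rows:
  motion: "0.6 0 0 0 0; 0.6 0 0.3 0 -0.14; 0.6 0.1 0.6 0 -0.27; 0.6 0.2 0.9 0 -0.4; 0.6 0.3 1.2 0 -0.54"

```text
clock: 44.05
eef_pos: [0.4729, -0.0362, 0.0553]
tool_rot: [0.491, 0.871, -0.0, -0.001]
ft_force: [-3.3, 0.5, 0.8]
grip_width: 0.0167
grasp_force: 1.2
```

Call:
send_rows:
  motion: "0.6 0.1 0.3 0 -0.13; 0.6 0.1 0.6 0 -0.26; 0.6 0.2 0.9 0 -0.4; 0.6 0.4 1.2 0 -0.53; 0.6 0.5 1.5 0 -0.67"

```text
clock: 44.55
eef_pos: [0.4834, -0.0248, 0.0552]
tool_rot: [0.177, 0.984, -0.001, -0.001]
ft_force: [-2.2, -1.4, 0.3]
grip_width: 0.0175
grasp_force: 1.0
```

Call:
send_rows:
  motion: "0.6 0.1 0.3 0 -0.13; 0.6 0.1 0.7 0 -0.26; 0.6 0.2 1 0 -0.4; 0.6 0.4 1.2 0 -0.53; 0.6 0.4 1.2 0 -0.53"

```text
clock: 45.05
eef_pos: [0.4853, -0.0119, 0.0556]
tool_rot: [-0.084, 0.996, -0.0, 0.0]
ft_force: [0.4, -1.0, -1.4]
grip_width: 0.0169
grasp_force: 0.5
```

Call:
send_rows:
  motion: "0.6 0 0 0 0; 0.2 0 0 0 0; 0.2 0 0 0 0"

```text
clock: 45.35
eef_pos: [0.4854, -0.0117, 0.0556]
tool_rot: [-0.083, 0.997, 0.0, 0.0]
ft_force: [0.1, -0.3, -0.9]
grip_width: 0.0343
grasp_force: 0.0
```

Call:
send_rows:
  motion: "0.2 0 0 -1.5 0; 0.2 0 0 -3 0; 0.2 0 0 -4.5 0; 0.2 0 0 -4.5 0"

```text
clock: 45.75
eef_pos: [0.4869, -0.0118, 0.1023]
tool_rot: [-0.084, 0.996, -0.0, 0.002]
ft_force: [-0.1, 1.0, 1.2]
grip_width: 0.0339
grasp_force: 0.0
```

Run:
```python
from pl import *
p=cur(); print(p)
P=(0.6215,-0.0185)
a=[(0.6,P[0]-.024*np.cos(t),P[1]-.024*np.sin(t),0.0555,180+np.degrees(t)) for t in np.linspace(-1.57,0.1,14)]
plan([(.2,*a[0][1:3],.1,90,35,1),(.2,None,None,.0555,None,13,2),(.6,None,None,None,None,20,2)]+a[1:]+[(.6,None,None,None,None,20,2),(.2,None,None,None,None,20,2),(.2,None,None,.1,None,20)],p)
```

```text
[np.float64(0.4869436143880804), np.float64(-0.011756022731205374), np.float64(0.1023295301458205), np.float64(-170.39984685916158)]
0.2 -0.4 0 0 -0.14; 0.2 -0.8 0 0 -0.28; 0.2 -1.2 0 0 -0.41; 0.2 -1.6 -0.1 0 -0.55; 0.2 -2.1 -0.1 0 -0.69
0.2 -0.3 -0.2 0 -0.14; 0.2 -0.6 -0.5 0 -0.27; 0.2 -0.9 -0.8 0.1 -0.41; 0.2 -1.2 -1.1 0.1 -0.55; 0.2 -1.5 -1.3 0.1 -0.69
0.2 0 -0.4 0 -0.13; 0.2 -0.1 -0.8 0 -0.27; 0.2 -0.2 -1.2 0 -0.41; 0.2 -0.2 -1.7 0 -0.55; 0.2 -0.3 -2.1 0 -0.69
0.2 0.2 -0.3 0 -0.13; 0.2 0.4 -0.7 0 -0.27; 0.2 0.6 -1 0 -0.41; 0.2 0.8 -1.4 0 -0.55; 0.2 1 -1.7 0 -0.68
0.2 0.4 -0.1 0 -0.14; 0.2 0.8 -0.3 0.1 -0.28; 0.2 1.2 -0.4 0.1 -0.42; 0.2 1.6 -0.6 0.1 -0.56; 0.2 2 -0.7 0.1 -0.69
0.2 0.4 0.1 0 -0.14; 0.2 0.8 0.2 0 -0.28; 0.2 1.1 0.4 0 -0.42; 0.2 1.5 0.5 0 -0.55; 0.2 1.9 0.7 0 -0.69
0.2 0.3 0.3 0 -0.14; 0.2 0.5 0.7 0 -0.28; 0.2 0.7 1 0 -0.41; 0.2 0.7 1 0 -0.41; 0.2 0.7 1 1.1 -0.41
0.2 0 0 1.2 0; 0.2 0 0 2.3 0; 0.2 0 0 3.4 0; 0.2 0 0 3.4 0; 0.2 0 0 3.4 0
0.6 0 0 0 0; 0.6 0 0 0 0; 0.6 -0.1 -0.3 0 -0.13; 0.6 -0.1 -0.6 0 -0.26; 0.6 -0.2 -0.9 0 -0.39
0.6 0 -0.3 0 -0.13; 0.6 -0.1 -0.6 0 -0.26; 0.6 -0.2 -0.9 0 -0.39; 0.6 -0.3 -1.2 0 -0.51; 0.6 -0.5 -1.4 0 -0.64
0.6 0 -0.3 0 -0.13; 0.6 -0.1 -0.6 0 -0.26; 0.6 -0.2 -0.9 0 -0.39; 0.6 -0.3 -1.2 0 -0.52; 0.6 -0.5 -1.5 0 -0.65
0.6 0 0.1 0 0; 0.6 0 0.1 0 0; 0.2 0 0.1 0 0; 0.2 0 0.1 0 0; 0.2 0 0.1 -1.5 0
0.2 0 0 -1.5 0; 0.2 0 0 -3 0
end [0.5975, -0.0205, 0.1003, 185.9799]
```

Angle wrap: replan with 189.6.

Run:
```python
from pl import *
P=(0.6215,-0.0185)
a=[(0.6,P[0]-.024*np.cos(t),P[1]-.024*np.sin(t),0.0555,180+np.degrees(t)) for t in np.linspace(-1.57,0.1,14)]
plan([(.2,*a[0][1:3],.1,90,35,2)],[.4856,-.0118,.1010,189.6])
```

```text
0.2 -1.1 0 0 0.13; 0.2 -2.1 -0.1 0 0.27; 0.2 -3.2 -0.1 0 0.4; 0.2 -4.2 -0.2 0 0.53; 0.2 -5.3 -0.2 0 0.67
0.2 -0.8 0.6 0 0.13; 0.2 -1.7 1.2 0.1 0.27; 0.2 -2.5 1.8 0.1 0.4; 0.2 -3.4 2.4 0.1 0.53; 0.2 -4.2 3.1 0.1 0.67
0.2 -0.3 1 0 0.13; 0.2 -0.6 2 0 0.26; 0.2 -0.9 3 0 0.4; 0.2 -0.9 3 0 0.4; 0.2 -0.9 3 0 0.4
end [0.6211, 0.0054, 0.1, 89.9053]
```

Call:
send_rows:
  motion: "0.2 -1.1 0 0 0.13; 0.2 -2.1 -0.1 0 0.27; 0.2 -3.2 -0.1 0 0.4; 0.2 -4.2 -0.2 0 0.53; 0.2 -5.3 -0.2 0 0.67"

```text
clock: 46.25
eef_pos: [0.5376, -0.0049, 0.0993]
tool_rot: [0.251, 0.968, -0.0, -0.001]
ft_force: [-0.4, 0.2, 0.4]
grip_width: 0.0343
grasp_force: 0.0
```

Call:
send_rows:
  motion: "0.2 -0.8 0.6 0 0.13; 0.2 -1.7 1.2 0.1 0.27; 0.2 -2.5 1.8 0.1 0.4; 0.2 -3.4 2.4 0.1 0.53; 0.2 -4.2 3.1 0.1 0.67"

```text
clock: 46.75
eef_pos: [0.5894, 0.0021, 0.0981]
tool_rot: [0.556, 0.831, -0.0, -0.001]
ft_force: [-0.4, -0.1, -0.4]
grip_width: 0.0341
grasp_force: 0.0
```

Call:
send_rows:
  motion: "0.2 -0.3 1 0 0.13; 0.2 -0.6 2 0 0.26; 0.2 -0.9 3 0 0.4; 0.2 -0.9 3 0 0.4; 0.2 -0.9 3 0 0.4"

```text
clock: 47.25
eef_pos: [0.6198, 0.0055, 0.0983]
tool_rot: [0.707, 0.708, -0.001, -0.001]
ft_force: [0.3, 0.4, 0.6]
grip_width: 0.0342
grasp_force: 0.0
```

Call:
send_rows:
  motion: "0.2 0 0 1.5 0; 0.2 0 0 2.8 0; 0.2 0 0 3.7 0; 0.2 0 0 4.4 0; 0.2 0 0 4.4 0"

```text
clock: 47.75
eef_pos: [0.6193, 0.0054, 0.0538]
tool_rot: [0.707, 0.707, -0.001, -0.001]
ft_force: [0.2, 0.3, 0.5]
grip_width: 0.034
grasp_force: 0.0
```

Call:
send_rows:
  motion: "0.6 0 0 0 0; 0.6 0 0 0 0; 0.6 -0.1 -0.3 0 -0.13; 0.6 -0.1 -0.6 0 -0.26; 0.6 -0.2 -0.9 0 -0.39"

```text
clock: 48.25
eef_pos: [0.6129, 0.0035, 0.0563]
tool_rot: [0.555, 0.832, 0.001, 0.001]
ft_force: [2.4, 0.4, -0.2]
grip_width: 0.0172
grasp_force: 0.9
```

Call:
send_rows:
  motion: "0.6 0 -0.3 0 -0.13; 0.6 -0.1 -0.6 0 -0.26; 0.6 -0.2 -0.9 0 -0.39; 0.6 -0.3 -1.2 0 -0.51; 0.6 -0.5 -1.4 0 -0.64"

```text
clock: 48.75
eef_pos: [0.6009, -0.0051, 0.0561]
tool_rot: [0.265, 0.964, 0.002, 0.0]
ft_force: [0.0, 4.5, -0.2]
grip_width: 0.0167
grasp_force: 1.6
```

Call:
send_rows:
  motion: "0.6 0 -0.3 0 -0.13; 0.6 -0.1 -0.6 0 -0.26; 0.6 -0.2 -0.9 0 -0.39; 0.6 -0.3 -1.2 0 -0.52; 0.6 -0.5 -1.5 0 -0.65"

```text
clock: 49.25
eef_pos: [0.5961, -0.0206, 0.0557]
tool_rot: [-0.057, 0.998, 0.001, -0.001]
ft_force: [-1.7, 3.6, -0.1]
grip_width: 0.0168
grasp_force: 1.5
```

Call:
send_rows:
  motion: "0.6 0 0 0 0; 0.6 0 0 0 0; 0.2 0 0 0 0; 0.2 0 0 0 0; 0.2 0 0 -1.5 0"

```text
clock: 49.75
eef_pos: [0.5958, -0.0222, 0.0686]
tool_rot: [-0.054, 0.999, -0.0, -0.002]
ft_force: [-0.5, 0.7, -0.3]
grip_width: 0.0342
grasp_force: 0.0
```

Run:
```python
from pl import *
p=cur(); p[3]%=360; print(p)
plan([(-.5,None,None,.1,None,30),(-1,.43,.2,.13,90,40,),(-1,.4195,.2805,.12,90,40,2)],p)
```

```text
[np.float64(0.5957835966646878), np.float64(-0.022159559454637576), np.float64(0.06860953743222373), np.float64(186.13859615191492)]
-0.5 0 0 -1.6 0; -0.5 0 0 -3.1 0; -1 1.1 1.8 -3.4 0.13; -1 2.2 3.7 -3.6 0.26; -1 3.3 5.5 -3.8 0.39
-1 1.7 1.3 -0.3 0.13; -1 3.4 2.6 -0.5 0.26; -1 5.1 3.9 -0.7 0.38; -1 6.8 5.2 -1 0.51; -1 8.5 6.4 -1.2 0.64
-1 2.1 0.1 -0.2 0.13; -1 4.3 0.1 -0.4 0.26; -1 6.4 0.1 -0.7 0.39; -1 8.5 0.1 -0.9 0.52; -1 10.7 0.1 -1.1 0.65
-1 2.7 -0.3 0.3 0; -1 5.4 -0.7 0.6 0; -1 8 -1 1 0; -1 8 -1 1 0; -1 8 -1 1 0
end [0.4197, 0.2801, 0.1196, 89.8817]
```

Call:
send_rows:
  motion: "-0.5 0 0 -1.6 0; -0.5 0 0 -3.1 0; -1 1.1 1.8 -3.4 0.13; -1 2.2 3.7 -3.6 0.26; -1 3.3 5.5 -3.8 0.39"

```text
clock: 50.25
eef_pos: [0.5586, 0.0294, 0.1089]
tool_rot: [0.144, 0.99, -0.0, 0.001]
ft_force: [-0.1, -0.4, 0.1]
grip_width: 0.0854
grasp_force: 0.0
```

Call:
send_rows:
  motion: "-1 1.7 1.3 -0.3 0.13; -1 3.4 2.6 -0.5 0.26; -1 5.1 3.9 -0.7 0.38; -1 6.8 5.2 -1 0.51; -1 8.5 6.4 -1.2 0.64"

```text
clock: 50.75
eef_pos: [0.4946, 0.1149, 0.1209]
tool_rot: [0.448, 0.894, 0.0, 0.001]
ft_force: [1.3, -0.6, -0.6]
grip_width: 0.0855
grasp_force: 0.0
```

Call:
send_rows:
  motion: "-1 2.1 0.1 -0.2 0.13; -1 4.3 0.1 -0.4 0.26; -1 6.4 0.1 -0.7 0.39; -1 8.5 0.1 -0.9 0.52; -1 10.7 0.1 -1.1 0.65"

```text
clock: 51.25
eef_pos: [0.4307, 0.2008, 0.1318]
tool_rot: [0.71, 0.704, 0.001, 0.001]
ft_force: [-0.1, 0.6, -0.2]
grip_width: 0.0855
grasp_force: 0.0
```

Call:
send_rows:
  motion: "-1 2.7 -0.3 0.3 0; -1 5.4 -0.7 0.6 0; -1 8 -1 1 0; -1 8 -1 1 0; -1 8 -1 1 0"

```text
clock: 51.75
eef_pos: [0.4207, 0.2804, 0.1213]
tool_rot: [0.707, 0.707, 0.0, 0.0]
ft_force: [0.8, -0.4, -0.0]
grip_width: 0.0852
grasp_force: 0.0
```

Run:
```python
from h import *
from pl import *
p=cur(); print(p)
shot('scene','s6')
cv2.imwrite('pics/s6b.png',cv2.resize(cv2.imread('pics/s6.png')[160:320,40:520],None,fx=1.65,fy=1.65,interpolation=3))
plan([(-1,.4198,.2805,None,89.94,30),(-1,None,None,.018,None,25,2),(1,None,None,None,None,42,7)],p)
plan([(1,None,None,.15,None,35),(1,.5473,-.0905,.13,89.94,40,2),(1,None,None,.066,None,22,2)],[.4198,.2805,.018,89.94])
```

```text
[np.float64(0.4207410738500193), np.float64(0.28042117086759627), np.float64(0.12131836379554065), np.float64(89.97796097431757)]
-1 0 -0.1 0 0; -1 0 -0.1 2.1 0; -1 0 -0.1 4.1 0; -1 0 -0.1 6.2 0; -1 0 -0.1 8.3 0
-1 0 0 2 0; -1 0 0 2 0; -1 0 0 2 0; 1 0 0 2 0; 1 0 0 2 0
1 0 0 0 0; 1 0 0 0 0; 1 0 0 0 0; 1 0 0 0 0; 1 0 0 0 0
end [0.4197, 0.2804, 0.0183, 89.978]
1 0 0 -3.3 0; 1 0 0 -6.6 0; 1 0 0 -9.9 0; 1 0 0 -13.2 0; 1 -3.7 1.3 -13 0
1 -3.7 1.3 0.2 0; 1 -7.4 2.5 0.4 0; 1 -11.1 3.8 0.6 0; 1 -14.8 5.1 0.8 0; 1 -18.6 6.4 1 0
1 -3.7 1.3 0.2 0; 1 -7.4 2.5 0.4 0; 1 -11.1 3.8 0.6 0; 1 -14.8 5.1 0.8 0; 1 -14.8 5.1 0.8 0
1 0 0 0 0; 1 0 0 2.1 0; 1 0 0 4.3 0; 1 0 0 6.4 0; 1 0 0 6.4 0
1 0 0 0 0
end [0.5474, -0.0906, 0.066, 89.94]
```

View pics/s6b.png

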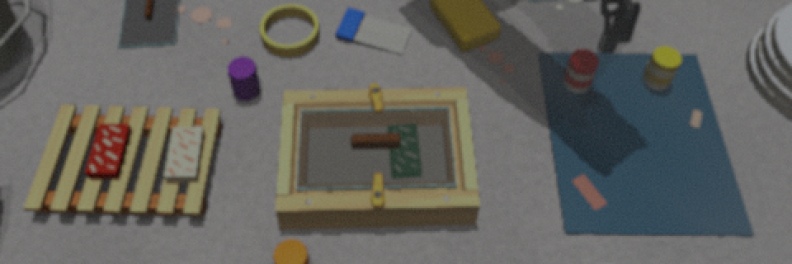

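Call:
send_rows:
  motion: "-1 0 -0.1 0 0; -1 0 -0.1 2.1 0; -1 0 -0.1 4.1 0; -1 0 -0.1 6.2 0; -1 0 -0.1 8.3 0"

```text
clock: 52.3
eef_pos: [0.4201, 0.2793, 0.038]
tool_rot: [0.708, 0.706, 0.0, 0.0]
ft_force: [-0.3, -0.2, 0.3]
grip_width: 0.0854
grasp_force: 0.0
```

Call:
send_rows:
  motion: "-1 0 0 2 0; -1 0 0 2 0; -1 0 0 2 0; 1 0 0 2 0; 1 0 0 2 0"

```text
clock: 52.8
eef_pos: [0.4207, 0.2807, 0.0196]
tool_rot: [0.708, 0.707, 0.001, 0.0]
ft_force: [-0.3, 0.4, -0.1]
grip_width: 0.0594
grasp_force: 0.0
```

Call:
send_rows:
  motion: "1 0 0 0 0; 1 0 0 0 0; 1 0 0 0 0; 1 0 0 0 0; 1 0 0 0 0"

```text
clock: 53.3
eef_pos: [0.4203, 0.2807, 0.0194]
tool_rot: [0.707, 0.707, 0.001, 0.0]
ft_force: [-1.6, -0.5, 6.8]
grip_width: 0.039
grasp_force: 60.4
```

Call:
send_rows:
  motion: "1 0 0 -3.3 0; 1 0 0 -6.6 0; 1 0 0 -9.9 0; 1 0 0 -13.2 0; 1 -3.7 1.3 -13 0"

```text
clock: 53.8
eef_pos: [0.4353, 0.2478, 0.1535]
tool_rot: [0.705, 0.709, 0.006, 0.001]
ft_force: [1.5, -1.2, -1.9]
grip_width: 0.0389
grasp_force: 60.7
```

Call:
send_rows:
  motion: "1 -3.7 1.3 0.2 0; 1 -7.4 2.5 0.4 0; 1 -11.1 3.8 0.6 0; 1 -14.8 5.1 0.8 0; 1 -18.6 6.4 1 0"

```text
clock: 54.3
eef_pos: [0.4963, 0.0557, 0.1381]
tool_rot: [0.707, 0.707, -0.0, -0.0]
ft_force: [0.0, -0.0, -1.0]
grip_width: 0.0391
grasp_force: 60.7
```

Call:
send_rows:
  motion: "1 -3.7 1.3 0.2 0; 1 -7.4 2.5 0.4 0; 1 -11.1 3.8 0.6 0; 1 -14.8 5.1 0.8 0; 1 -14.8 5.1 0.8 0"

```text
clock: 54.8
eef_pos: [0.5483, -0.0954, 0.1296]
tool_rot: [0.71, 0.705, -0.0, 0.001]
ft_force: [-0.5, 0.2, -1.2]
grip_width: 0.0385
grasp_force: 60.7
```

Call:
send_rows:
  motion: "1 0 0 0 0; 1 0 0 2.1 0; 1 0 0 4.3 0; 1 0 0 5.8 0; 1 0 0 6.3 0"

```text
clock: 55.3
eef_pos: [0.5451, -0.0891, 0.0655]
tool_rot: [0.707, 0.708, -0.001, -0.002]
ft_force: [-5.1, 1.0, 19.3]
grip_width: 0.0388
grasp_force: 63.3
```

Call:
send_rows:
  motion: "1 0 0 0 0; 1 0 0 0.1 0; 1 0 0 0.1 0"

```text
clock: 55.6
eef_pos: [0.5479, -0.0907, 0.0671]
tool_rot: [0.707, 0.707, 0.0, 0.001]
ft_force: [-0.7, 1.2, -0.7]
grip_width: 0.0389
grasp_force: 60.9
```

Call:
send_rows:
  motion: "1 0 0 0.1 0; 1 0 0 0.1 0; 1 0 0 0.1 0"

```text
clock: 55.9
eef_pos: [0.5473, -0.091, 0.0655]
tool_rot: [0.707, 0.707, 0.0, 0.0]
ft_force: [-0.1, 0.5, -0.4]
grip_width: 0.0386
grasp_force: 60.9
```

Call:
send_rows:
  motion: "-1 0 0 0 0; -1 0 0 0 0; -1 0 0 0 0; -1 0 0 0 0; -1 0 0 0 0"

```text
clock: 56.4
eef_pos: [0.5473, -0.091, 0.0654]
tool_rot: [0.707, 0.707, 0.0, 0.0]
ft_force: [0.0, 0.2, -0.2]
grip_width: 0.0855
grasp_force: 0.0
```

Run:
```python
from pl import *
p=cur(); print(p)
plan([(-1,None,None,.10,None,20),(-1,None,None,.15,None,35),(-1,.42,.3995,.12,89.94,40,2),],p)
plan([(-1,None,None,.06,None,30),(-1,None,None,.018,None,20,2),(1,None,None,None,None,42,7)],[.42,.3995,.12,89.94])
plan([(1,None,None,.15,None,35),(1,.5455,.0544,.13,89.94,38,2),(1,None,None,.067,None,20,2)],[.42,.3995,.018,89.94])
```

```text
[np.float64(0.5472983347077334), np.float64(-0.0909899921922922), np.float64(0.06535963137987244), np.float64(89.93915427394666)]
-1 0 0 -1.7 0; -1 0 0 -3.5 0; -1 0 0 -6 0; -1 0 0 -8.5 0; -1 3.8 -1 -8.2 0
-1 3.7 -1 0.2 0; -1 7.5 -1.9 0.4 0; -1 11.3 -2.9 0.7 0; -1 15.1 -3.9 0.9 0; -1 18.8 -4.9 1.1 0
-1 3.8 -1 0.3 0; -1 7.6 -2 0.5 0; -1 11.3 -2.9 0.7 0; -1 15.1 -3.9 0.9 0; -1 18.9 -4.9 1.2 0
-1 3.8 -1 0.2 0; -1 7.5 -2 0.4 0; -1 7.5 -2 0.4 0; -1 7.5 -2 0.4 0
end [0.4198, 0.3991, 0.1204, 89.9392]
-1 0 0 3 0; -1 0 0 6 0; -1 0 0 7.4 0; -1 0 0 8.8 0; -1 0 0 10.2 0
-1 0 0 0 0; -1 0 0 0 0; 1 0 0 0 0; 1 0 0 0 0; 1 0 0 0 0
1 0 0 0 0; 1 0 0 0 0; 1 0 0 0 0; 1 0 0 0 0
end [0.42, 0.3995, 0.018, 89.94]
1 0 0 -3.3 0; 1 0 0 -6.6 0; 1 0 0 -9.9 0; 1 0 0 -13.2 0; 1 -3.4 1.3 -13 0
1 -3.5 1.2 0.2 0; 1 -6.9 2.5 0.4 0; 1 -10.4 3.7 0.6 0; 1 -13.8 5 0.8 0; 1 -17.3 6.3 1 0
1 -3.4 1.2 0.2 0; 1 -6.9 2.5 0.4 0; 1 -10.3 3.7 0.6 0; 1 -13.8 5 0.8 0; 1 -13.8 5 0.8 0
1 0 0 0 0; 1 0 0 1.6 0; 1 0 0 3.1 0; 1 0 0 4.7 0; 1 0 0 6.3 0
1 0 0 0 0; 1 0 0 0 0
end [0.5456, 0.0544, 0.067, 89.94]
```

Call:
send_rows:
  motion: "-1 0 0 -1.7 0; -1 0 0 -3.5 0; -1 0 0 -6 0; -1 0 0 -8.5 0; -1 3.8 -1 -8.2 0"

```text
clock: 56.9
eef_pos: [0.5416, -0.056, 0.1517]
tool_rot: [0.709, 0.705, 0.003, 0.005]
ft_force: [0.7, 1.6, -0.5]
grip_width: 0.086
grasp_force: 0.0
```

Call:
send_rows:
  motion: "-1 3.7 -1 0.2 0; -1 7.5 -1.9 0.4 0; -1 11.3 -2.9 0.7 0; -1 15.1 -3.9 0.9 0; -1 18.8 -4.9 1.1 0"

```text
clock: 57.4
eef_pos: [0.4879, 0.1366, 0.1364]
tool_rot: [0.707, 0.707, 0.0, 0.0]
ft_force: [0.2, 0.1, -0.6]
grip_width: 0.0852
grasp_force: 0.0
```

Call:
send_rows:
  motion: "-1 3.8 -1 0.3 0; -1 7.6 -2 0.5 0; -1 11.3 -2.9 0.7 0; -1 15.1 -3.9 0.9 0; -1 18.9 -4.9 1.2 0"

```text
clock: 57.9
eef_pos: [0.4392, 0.3258, 0.1245]
tool_rot: [0.707, 0.707, 0.0, 0.0]
ft_force: [0.9, -0.5, -0.0]
grip_width: 0.0852
grasp_force: 0.0
```

Call:
send_rows:
  motion: "-1 3.8 -1 0.2 0; -1 7.5 -2 0.4 0; -1 7.5 -2 0.4 0; -1 7.5 -2 0.4 0"

```text
clock: 58.3
eef_pos: [0.4191, 0.3998, 0.1199]
tool_rot: [0.707, 0.708, -0.0, 0.0]
ft_force: [0.6, 0.2, -0.6]
grip_width: 0.0855
grasp_force: 0.0
```

Call:
send_rows:
  motion: "-1 0 0 3 0; -1 0 0 6 0; -1 0 0 7.4 0; -1 0 0 8.8 0; -1 0 0 10.2 0"

```text
clock: 58.8
eef_pos: [0.4203, 0.3974, 0.0178]
tool_rot: [0.708, 0.706, -0.0, 0.0]
ft_force: [0.1, 0.5, -0.7]
grip_width: 0.0856
grasp_force: 0.0
```

Call:
send_rows:
  motion: "-1 0 0 0 0; -1 0 0 0 0; 1 0 0 0 0; 1 0 0 0 0; 1 0 0 0 0"

```text
clock: 59.3
eef_pos: [0.4202, 0.3995, 0.0191]
tool_rot: [0.707, 0.707, 0.001, 0.0]
ft_force: [0.6, -0.4, 0.6]
grip_width: 0.0443
grasp_force: 0.0
```

Call:
send_rows:
  motion: "1 0 0 0 0; 1 0 0 0 0; 1 0 0 0 0; 1 0 0 0 0"

```text
clock: 59.7
eef_pos: [0.4203, 0.3998, 0.0193]
tool_rot: [0.707, 0.707, 0.001, 0.0]
ft_force: [-0.4, 0.3, 6.1]
grip_width: 0.0387
grasp_force: 60.3
```

Call:
send_rows:
  motion: "1 0 0 -3.3 0; 1 0 0 -6.6 0; 1 0 0 -9.9 0; 1 0 0 -13.2 0; 1 -3.4 1.3 -13 0"

```text
clock: 60.2
eef_pos: [0.4345, 0.3703, 0.1536]
tool_rot: [0.705, 0.709, 0.006, -0.0]
ft_force: [1.2, -0.9, -1.0]
grip_width: 0.0388
grasp_force: 60.5
```

Call:
send_rows:
  motion: "1 -3.5 1.2 0.2 0; 1 -6.9 2.5 0.4 0; 1 -10.4 3.7 0.6 0; 1 -13.8 5 0.8 0; 1 -17.3 6.3 1 0"

```text
clock: 60.7
eef_pos: [0.4952, 0.1907, 0.1376]
tool_rot: [0.707, 0.707, -0.001, -0.0]
ft_force: [1.1, 0.9, -1.1]
grip_width: 0.039
grasp_force: 60.5
```

Call:
send_rows:
  motion: "1 -3.4 1.2 0.2 0; 1 -6.9 2.5 0.4 0; 1 -10.3 3.7 0.6 0; 1 -13.8 5 0.8 0; 1 -13.8 5 0.8 0"

```text
clock: 61.2
eef_pos: [0.5461, 0.05, 0.1294]
tool_rot: [0.71, 0.705, -0.001, 0.0]
ft_force: [-0.9, 0.9, -1.1]
grip_width: 0.0386
grasp_force: 60.5
```

Call:
send_rows:
  motion: "1 0 0 0 0; 1 0 0 1.6 0; 1 0 0 3.1 0; 1 0 0 4.5 0; 1 0 0 5.6 0"

```text
clock: 61.7
eef_pos: [0.5443, 0.0554, 0.0732]
tool_rot: [0.707, 0.708, -0.001, -0.001]
ft_force: [0.2, -0.5, -1.1]
grip_width: 0.0388
grasp_force: 60.5
```

Call:
send_rows:
  motion: "1 0 0 0.3 0; 1 0 0 0.6 0; 1 0 0 0.7 0; 1 0 0 0.7 0"

```text
clock: 62.1
eef_pos: [0.5457, 0.0542, 0.0677]
tool_rot: [0.707, 0.707, 0.0, 0.0]
ft_force: [-0.2, -0.8, -0.6]
grip_width: 0.0389
grasp_force: 60.5
```

Call:
send_rows:
  motion: "1 0 0 0.1 0; 1 0 0 0.2 0; 1 0 0 0.2 0; 1 0 0 0.2 0"

```text
clock: 62.5
eef_pos: [0.5454, 0.054, 0.0654]
tool_rot: [0.708, 0.707, 0.0, 0.0]
ft_force: [0.4, -0.3, -0.5]
grip_width: 0.0387
grasp_force: 60.5
```

Call:
send_rows:
  motion: "-1 0 0 0 0; -1 0 0 0 0; -1 0 0 0 0; -1 0 0 0 0; -1 0 0 0 0"

```text
clock: 63.0
eef_pos: [0.5454, 0.054, 0.0654]
tool_rot: [0.707, 0.707, 0.0, 0.0]
ft_force: [-0.4, -0.8, 0.6]
grip_width: 0.0859
grasp_force: 0.0
```

Call:
send_rows:
  motion: "-1 0 0 -1.5 0; -1 0 0 -3.5 0; -1 0 0 -6 0; -1 0 0 -9 0; -1 0 0 -12 0"

```text
clock: 63.5
eef_pos: [0.545, 0.054, 0.1862]
tool_rot: [0.707, 0.707, -0.0, -0.0]
ft_force: [0.6, 0.5, 0.5]
grip_width: 0.0851
grasp_force: 0.0
```

Call:
send_rows:
  motion: "-1 4 -2 0 0; -1 8 -4 0 0; -1 12 -6 0 0; -1 15 -8 0 0; -1 15 -8 0 0"

```text
clock: 64.0
eef_pos: [0.4632, 0.2073, 0.1854]
tool_rot: [0.705, 0.709, 0.0, -0.001]
ft_force: [-0.1, -1.1, 0.1]
grip_width: 0.0855
grasp_force: 0.0
```

Call:
send_rows:
  motion: "-1 0 0 0 0; -1 0 0 0 0; -1 0 0 0 0"

```text
clock: 64.3
eef_pos: [0.4662, 0.2032, 0.1853]
tool_rot: [0.708, 0.706, 0.0, 0.0]
ft_force: [0.2, 0.1, 0.0]
grip_width: 0.0853
grasp_force: 0.0
```

Run:
```python
from h import *
shot('scene','s7')
cv2.imwrite('pics/s7b.png',cv2.resize(np.hstack([cv2.imread('pics/scene0.png')[200:310,190:350],cv2.imread('pics/s7.png')[200:310,60:350]]),None,fx=1.75,fy=1.75,interpolation=3))
```

```text
(no output)
```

View pics/s7b.png

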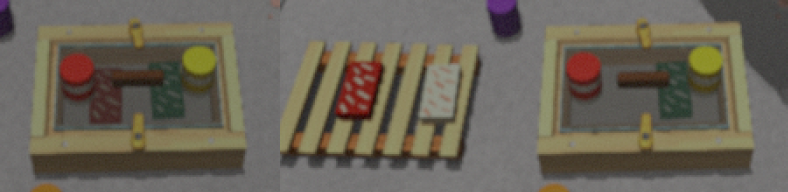

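The before/after picture shows both pots back where they stood, both buttons square, the cover seated, the red tile flat on the rack and the green tile unmoved.

```bash
python3 -c "
from workcell import workorder; print(workorder.job_done())"
```

```text
the job is handed in; nothing more can be done
None
```

I handed the job in at about 64 s, and the last picture shows every end condition met: red tile flat on the rack, green tile still in the box, cover seated, both buttons square and both pots back in place; no verdict was returned.

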